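# Complete the slide-carton layer and hold the bundling clamp

### The arm

A 6-joint arm with a two-finger parallel gripper is mounted at the origin on the work surface. World frame = base frame: x ahead of the robot, y to its left, z up, the work surface at z = 0. Lengths are in m, angles in rad, forces in N, time in s.
With the tool pointing down it reaches from about 0.375 to 0.975 m from the base axis. Payload 3.8 kg.
Tool frame: the origin (TCP) lies midway between the tips of the shut fingers; the grasp point (between the pads) lies 19 mm behind it; z points along the fingers, y is the line along which they close (so a half turn about z gives the same grasp; the last joint's range is limited). The gripper opens to 85 mm and grips with 20 to 120 N. Pads are 22 mm wide; open, the fingers measure 114 mm over their backs; the gripper's body (76 mm by 85 mm) begins 54 mm behind the grasp point. The pads swing forward as they close: fully open they stand 13 mm farther back than shut.
Start: joints at [1.128, 0.264, 1.604, -0, 1.274, -0.037], TCP at [0.266, 0.62, 0.231] pointing down, gripper open.
Joint ranges: [-2.63, 2.63], [-0.94, 2.18], [0.31, 2.57], [-1.31, 4.45], [0, 2.66], [-2.55, 2.55]. Speed limits (rad/s): [2.57, 2.57, 3.14, 3.14, 3.14, 3.14].

### API

Orientations are given as a rotation vector (axis times angle).
In Python, from workcell import status, read_camera, workorder, masks_of gives the robot as it stands.
- The arm moves only by the tool drive_tool, never from a script. Its argument "rows" is a list of rows, each a list of 7 numbers: the turn, a rotation vector about the tool's x, y, z in degrees, then the shift along the tool's x, y, z in m, then the opening, from 0 (shut) to 1 (fully open). In form: [[ax, ay, az, tx, ty, tz, claw], ...]. A call has 1 to 8 rows; each row shifts and turns the commanded pose from where the row before left it, along the tool's axes as they then stand; what a row does not reach is not made up. A row lasts 1/12 s, in which the tool goes at most 41.7 mm and 7.16 degrees, less where a joint would pass 70% of its speed; a pose out of reach is approached as far as the arm can. A call is refused whole if a number of a shift passes 0.0417 or a number of a turn 7.16, either way. A call with a gripper value outside its range is refused whole. The fingers move at their own pace and stop on an object; "force" is the grip in N (left out, the last holds). Time passes only in rows, so rows that do not move let the fingers close. It gives the time, the measured TCP pose, the force, the opening and the grip force at its end, in the units of the state.
- status.read_state(): the state, without advancing time (a new reading comes with each control period).
- read_camera(name): name is "side" or "top"; returns a dict with "color" (480x640x3 uint8, red, green, blue), "intrinsics" (3x3 intrinsics, pixels), "world_from_camera" (4x4, takes a point from camera to world coordinates). Camera axes: x right, y up, looking along -z (the intrinsics and any distortion apply to the point x, -y, -z); pixel columns grow to the right and rows downward; lengths in m; the calibration is good to about 2 mm. A picture is of the moment at which its call begins. There is no depth.
- workorder.finish_job(): hands the job in; it is judged then, once.
Trained networks look in a picture, given as the dict that the camera call returned (one of the last four; its "shot" number tells which), for a name from the list of things; names that differ only in an ending like _2 or _b are one class to them, and where a whole thing is asked for, a point or a joint stands for the part that bears it (a point fixed in the world has none). Each returns a list of dicts, best first, with "score" (0 to 1); they miss things now and then, are a little off and sometimes report something else, mostly with a low value. They report only what shows in the picture. A call takes as long as a camera call. They do not tell look-alikes from the thing itself.
- masks_of(picture, name): "mask" (480x640 bool, what is visible of it) and "bbox" ([left, top, right, bottom] in pixels, round what is visible of it).
The state is a dict: "time": time; "q": joint angles; "joint_vel": joint speeds; "joint_torque": joint torques, N m; "tool_pos": TCP position; "tcp_rot": TCP orientation; "wrist_force": force on the tool from outside, world axes, zero at the start; "torque": the same for the moment, N m; "width": opening from 0.0 (shut) to 1.0 (fully open); "grip_force": force on a finger pad.
Only numpy, scipy, OpenCV 4.12 (cv2) and the standard library are available. Lean on these libraries where they do the work, as an engineer would, in place of code of your own. Each camera call takes 0.05 s, during which the arm holds its last target. There are 200 camera calls.

### The job

Finish the pinwheel layer of four on the bundling press: lay the two loose full-size slide cartons flat into the two empty outlined places on the slab, squared up like the two already there, and let go of them. Then bring the sprung clamp lever down over the finished layer and keep holding it with its spring foot pushed in about halfway (7 of its 14 mm); the program finishes while holding the lever like that. Leave the two cartons already laid in their places and do not disturb the other things on the bench.

Things in the scene. Friction and masses are not known exactly. Their poses are not given: they have to be found in the camera images.
- press: bundling press fixed to the bench: plywood slab 170 x 170 x 20 mm (top at z = 20 mm). Origin under the slab's centre, z up, x from the robot's side ('near') to the hinge side ('far'), y to the left. Dark outlines show four carton places round a well; long side of near and far places along press y, of left and right places along press x; 3 mm between neighbours
- well (a point): centre of the empty square well (53 x 53 mm) between the four places, on the slab's top face, press frame (0, 0, 20) mm. Inside the layer a finger has room only here, so a carton being laid is best gripped across its 50 mm width about 20 mm off its middle, on the half that will border the well
- hinge (a point): on the lever's hinge axis, which runs along press y: press frame (120, 0, 95) mm. White cheeks beside it at press x = 103 to 137 mm, y within 32 mm, up to z = 112 mm
- slot_near (a point): on the top face of the slab, centre of the carton place nearest the robot, empty at the start; press frame (-51.5, -26.5, 20) mm, long side along the press's y; the well lies beside its +y half
- slot_left (a point): on the top face of the slab, centre of the carton place on the left, empty at the start; press frame (-26.5, 51.5, 20) mm, long side along the press's x; the well lies beside its +x half
- slot_far (a point): on the top face of the slab, centre of the carton place on the far side, filled at the start; press frame (51.5, 26.5, 20) mm, long side along the press's y
- slot_right (a point): on the top face of the slab, centre of the carton place on the right, filled at the start; press frame (26.5, -51.5, 20) mm, long side along the press's x
- carton_a: loose cardboard carton of microscope slides, 100 x 50 x 40 mm (long side along its x, 50 along y), about 180 g, with a strip of white paper tape along the top; origin at the centre of its underside. Starts on the bench; it may go in either empty place, either way round
- carton_b: loose cardboard carton of microscope slides, 100 x 50 x 40 mm (long side along its x, 50 along y), about 180 g, with a strip of white paper tape along the top; origin at the centre of its underside. Starts on the bench; like carton_a, interchangeable with it
- laid_far: cardboard carton of microscope slides, 100 x 50 x 40 mm (long side along its x, 50 along y), about 180 g, with a strip of white paper tape along the top; origin at the centre of its underside. Already laid in the far place, loose: leave it there
- laid_right: cardboard carton of microscope slides, 100 x 50 x 40 mm (long side along its x, 50 along y), about 180 g, with a strip of white paper tape along the top; origin at the centre of its underside. Already laid in the right place, loose: leave it there
- lever (a joint): angle (rad) of the steel clamp lever: 0 = straight up (its spring returns it there when let go), pi/2 = level, over the layer, pointing to press -x (the robot). Turns in the press x-z plane. An 18 mm wide bar, 215 mm from hinge axis to the centre of a black crossbar (T) 14 mm thick, 140 mm long, along press y. The return spring asks 1 to 3 N at the crossbar
- foot (a joint): travel (m) of the spring foot into its sleeve: 0 free, 0.014 bottomed out. Black plate 84 x 84 x 8 mm on a bright rod under the lever, 120 mm from the hinge. Meets the carton tops (60 mm over the bench) at lever 1.51 rad, halfway at 1.57, bottomed at 1.63. 14 mm of rod show when free, 7 when halfway. Spring 0.9 N per mm; halfway needs about 7 N down at the crossbar
- grip_left (a point): on the crossbar's axis, 42 mm to the left (press +y) of the lever bar: here fingers closing along press x can pinch it from above at any lever angle without meeting the lever bar. 215 mm from the hinge axis; 310 mm over the bench with the lever up, 95 mm with it level (35 mm over the carton tops)
- grip_right (a point): the same on the right, 42 mm to the press's -y of the lever bar
- small_carton: bystander: smaller cardboard carton, 70 x 42 x 28 mm, not part of the layer; origin at the centre of its underside
- stain_bottle: bystander: amber bottle, 52 mm diameter, 110 mm high; origin at the centre of its underside
- beaker: bystander: open white beaker, 68 mm diameter, 85 mm high; origin at the centre of its underside
- petri_stack: bystander: stack of white dishes, 88 mm diameter, 45 mm high; origin at the centre of its underside
- reagent_jar: bystander: white jar with blue cap, 64 mm diameter, 80 mm high; origin at the centre of its underside
- tape_dispenser: bystander: grey tape dispenser, 150 x 50 x 75 mm; origin at the centre of its underside
Not all that is in view belongs to the job. Leave any red look-alike of the carton_a alone.

How it is judged:
By the outcome, as a careful person would: the job done as asked, in the order asked, and still so for the second after the job is handed in, while the arm keeps its last pose, push and grip.
It also fails if it takes over 69 s, if anything falls off the work surface, if the arm or the gripper's body presses on something with over 40 N, if the wrist force passes 120 N, or if a joint passes its speed limit or range.

## Working session

There is one attempt and no reset: what is moved stays moved. The work goes in short steps, Python scripts to look and compute and a tool call to move; the robot and the scene stay as the last step left them, time stands still between calls to the robot, and variables do not carry over. Pictures are saved under pics/ and viewed, at most 12 in all, crops included, and the job is handed in when it is done.

Besides the shell and the picture viewer there is one more tool, called as name(argument=value, ...), one argument or row to a line, values as JSON. drive_tool: Moves the arm, as the interface text tells. Its arguments: {"type":"object","properties":{"rows":{"type":"array"},"force":{"type":"number"}},"required":["rows"]}

```bash
mkdir -p pics; ls
cat > h.py <<'E'
import numpy as np, cv2
from workcell import status, read_camera, workorder, masks_of
def ray(p,u,v):
    K=p["intrinsics"];T=p["world_from_camera"]
    d=T[:3,:3]@np.array([(u-K[0,2])/K[0,0],-(v-K[1,2])/K[1,1],-1.0]);return T[:3,3],d
def atz(p,u,v,z):
    o,d=ray(p,u,v);return o+d*(z-o[2])/d[2]
def proj(p,X):
    T=p["world_from_camera"];K=p["intrinsics"];c=T[:3,:3].T@(np.asarray(X,float)-T[:3,3]);
    return np.array([K[0,0]*c[0]/-c[2]+K[0,2],K[1,1]*-c[1]/-c[2]+K[1,2]])
def tri(p1,a,p2,b):
    o1,d1=ray(p1,*a);o2,d2=ray(p2,*b);d1/=np.linalg.norm(d1);d2/=np.linalg.norm(d2)
    s=np.linalg.lstsq(np.stack([d1,-d2],1),o2-o1,rcond=None)[0];A=o1+s[0]*d1;B=o2+s[1]*d2
    return (A+B)/2,np.linalg.norm(A-B)
def save(n,c): cv2.imwrite("pics/"+n,cv2.cvtColor(c,cv2.COLOR_RGB2BGR))
E
python3 - <<'E'
from h import *
for n in("top","side"):
    p=read_camera(n);save(n+"0.png",p["color"]);print(n,[k for k in p],p["intrinsics"].tolist(),np.round(p["world_from_camera"],3).tolist())
    for t in["carton_a","small_carton","press","lever","foot"]:
        print(t,[(round(m["score"],2),np.round(m["bbox"]).tolist(),int(m["mask"].sum())) for m in masks_of(p,t)])
print(status.read_state())
E
```

```text
pics
top ['color', 'intrinsics', 'world_from_camera', 'shot'] [[617.602755144905, 0.0, 314.34353267946017], [0.0, 617.602755144905, 242.67241978983276], [0.0, 0.0, 1.0]] [[-0.016, 0.983, -0.182, 0.18], [-1.0, -0.014, 0.01, 0.0], [0.008, 0.182, 0.983, 1.876], [0.0, 0.0, 0.0, 1.0]]
carton_a [(0.92, [134.0, 304.0, 169.0, 338.0], 630), (0.59, [401.0, 236.0, 432.0, 274.0], 624), (0.57, [188.0, 265.0, 215.0, 302.0], 588)]
small_carton [(0.78, [211.0, 202.0, 232.0, 228.0], 343)]
press [(0.7, [401.0, 232.0, 432.0, 274.0], 631), (0.5, [440.0, 284.0, 470.0, 306.0], 512), (0.38, [211.0, 206.0, 230.0, 229.0], 310)]
lever [(0.64, [309.0, 160.0, 360.0, 199.0], 718)]
foot [(0.73, [316.0, 182.0, 348.0, 198.0], 353), (0.71, [440.0, 284.0, 470.0, 304.0], 499)]
side ['color', 'intrinsics', 'world_from_camera', 'shot'] [[484.09380042059087, 0.0, 320.5430262815195], [0.0, 484.09380042059087, 245.15396942066758], [0.0, 0.0, 1.0]] [[0.782, 0.451, -0.43, -0.089], [-0.623, 0.55, -0.556, -0.75], [-0.014, 0.703, 0.711, 1.137], [0.0, 0.0, 0.0, 1.0]]
carton_a [(0.89, [186.0, 240.0, 219.0, 278.0], 662), (0.78, [3
[... 427 characters left out ...]
 207.0, 384.0, 249.0], 448)]
{'time': 0.6, 'q': array([ 1.12813084e+00,  2.63834512e-01,  1.60394350e+00, -5.47173610e-06,
        1.27370139e+00, -3.68983947e-02]), 'joint_vel': array([-0.00174808, -0.00118849, -0.00199631,  0.00075406, -0.00111044,
       -0.00123535]), 'joint_torque': array([-1.82001786e-04, -5.14647532e+01, -3.67454660e+01, -1.09398400e-04,
        1.20340348e-03,  1.37245632e-05]), 'tool_pos': array([0.26645144, 0.62021121, 0.23135446]), 'tcp_rot': array([6.33004947e-01, 3.07712661e+00, 1.70858724e-04]), 'wrist_force': array([-0.08040801,  0.24698204, -0.84491152]), 'torque': array([-0.01338074, -0.03146174, -0.03488385]), 'grip_force': 0.0, 'width': 0.9970179397771862}
```

Run:
```python
import cv2
a=cv2.imread("pics/top0.png")[120:370,100:500];cv2.imwrite("pics/t1.png",cv2.resize(a,None,fx=2,fy=2,interpolation=cv2.INTER_CUBIC)[:600,:800])
b=cv2.imread("pics/side0.png")[150:400,150:450];cv2.imwrite("pics/s1.png",cv2.resize(b,None,fx=2.4,fy=2.4,interpolation=cv2.INTER_CUBIC))
```

```text
(no output)
```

View pics/t1.png

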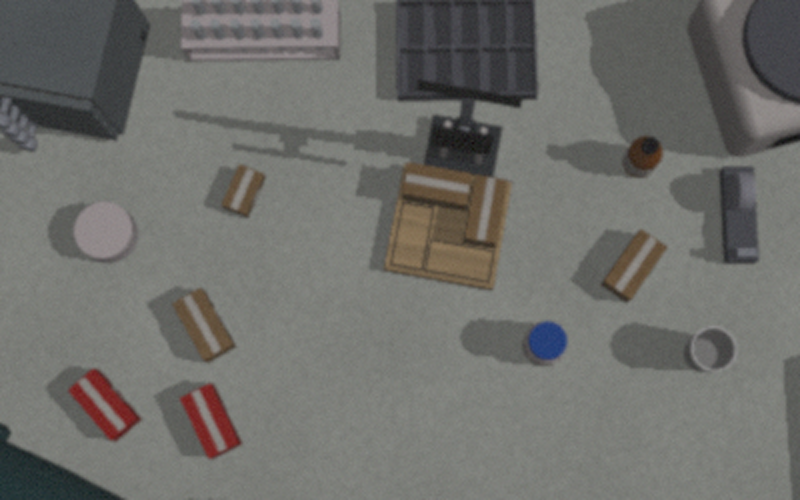

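View pics/s1.png

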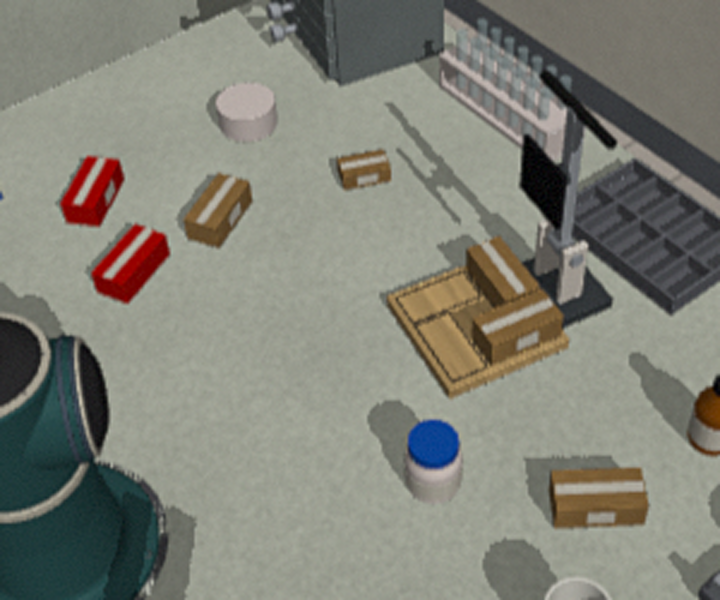

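Candidates for the carton (top pixels): brown (202,282) and (417,252); red ones (152,322) and (205,330) are look-alikes; the small carton (222,215) is smaller; the two laid ones (318,212), (344,225). I choose the two brown ones. The press slab is at about (323,232), with the near and left places empty.

```bash
cat > fit.py <<'E'
from h import *
from scipy.optimize import minimize
def brown(p):
    c=cv2.GaussianBlur(p["color"],(3,3),0).astype(int);R,G,B=c[...,0],c[...,1],c[...,2]
    return ((R-B>22)&(G-B>4)&(R-G<75)&(G>0.45*R)).astype(np.uint8)
def blob(p,uv):
    m=brown(p);m=cv2.morphologyEx(m,cv2.MORPH_OPEN,np.ones((2,2),np.uint8))
    n,l,s,cc=cv2.connectedComponentsWithStats(m)
    ys,xs=np.nonzero(m);k=np.argmin((xs-uv[0])**2+(ys-uv[1])**2);i=l[ys[k],xs[k]]
    o=(l==i).astype(np.uint8);cs,_=cv2.findContours(o,cv2.RETR_EXTERNAL,cv2.CHAIN_APPROX_NONE)
    return cv2.drawContours(np.zeros_like(o),cs,-1,1,-1)
def box(x,y,z,yaw,lx,ly,lz,off=(0,0,0),oy=0):
    c=np.array([[a*lx/2,b*ly/2,h] for a in(-1,1) for b in(-1,1) for h in(0,lz)])
    R=lambda t:np.array([[np.cos(t),-np.sin(t),0],[np.sin(t),np.cos(t),0],[0,0,1]])
    return (c@R(oy).T+off)@R(yaw).T+[x,y,z]
def render(p,boxes,win):
    S=8;u0,v0,u1,v1=win;im=np.zeros(((v1-v0)*S,(u1-u0)*S),np.uint8)
    for b in boxes:
        q=np.array([proj(p,X) for X in b]);h=cv2.convexHull(((q-[u0,v0]+.5)*S).astype(np.float32))
        cv2.fillConvexPoly(im,np.round(h).astype(np.int32),255)
    return cv2.resize(im,(u1-u0,v1-v0),interpolation=cv2.INTER_AREA)/255.
def fit(ps,ms,model,x0,step):
    W=[]
    for m in ms:
        ys,xs=np.nonzero(m);W.append((xs.min()-12,ys.min()-12,xs.max()+13,ys.max()+13))
    def cost(x):
        return sum(np.abs(render(p,model(x),w)-m[w[1]:w[3],w[0]:w[2]]).sum()/m.sum() for p,m,w in zip(ps,ms,W))/len(ps)
    s=np.vstack([x0]+[np.array(x0)+np.eye(len(x0))[i]*step[i] for i in range(len(x0))])
    r=minimize(cost,x0,method="Nelder-Mead",options=dict(initial_simplex=s,xatol=1e-4,fatol=1e-5,maxiter=600));return r.x,r.fun
def carton(x,z=0): return [box(x[0],x[1],x[3] if len(x)>3 else z,x[2],.1,.05,.04)]
def press(x):
    z=x[3] if len(x)>3 else 0
    return [box(x[0],x[1],z,x[2],.17,.17,.02),box(x[0],x[1],z,x[2],.1,.05,.04,(.0515,.0265,.02),np.pi/2),box(x[0],x[1],z,x[2],.1,.05,.04,(.0265,-.0515,.02))]
E
cat > m1.py <<'E'
from fit import *
t=read_camera("top");s=read_camera("side");ps=[t,s]
for n,uv,mod,yaws in[("A",(202,282),carton,(.5,)),("B",(417,252),carton,(-.6,)),("press",(310,240),press,(-.05,))]:
    X=atz(t,*uv,.03);b=[blob(t,uv),None]
    b[1]=blob(s,proj(s,X));print(n,X,[int(m.sum()) for m in b],proj(s,X))
    for l,pp,mm in(("both",ps,b),("top",[t],b[:1]),("side",[s],b[1:])):
        x,f=fit(pp,mm,mod,[X[0],X[1],yaws[0]],[.02,.02,.2]);print(l,x.round(4),round(f,3))
    x,f=fit(ps,b,mod,[*x,0],[.01,.01,.1,.01]);print("z",x.round(4),round(f,3))
E
python3 m1.py
```

```text
A [0.40603997 0.32000863 0.03      ] [213, 523] [240.51357673 235.0847915 ]
both [0.406  0.3167 0.5157] 1.06
top [0.409  0.3072 0.8501] 1.825
side [0.4061 0.3165 0.5202] 0.16
z [4.057e-01 3.161e-01 5.328e-01 3.000e-04] 1.061
B [ 0.48805371 -0.33008759  0.03      ] [192, 898] [398.94878505 354.84000923]
both [ 0.4891 -0.3337 -0.6479] 1.14
top [ 0.4929 -0.3248 -0.7825] 2.06
side [ 0.4887 -0.3338 -0.6317] 0.151
z [ 0.5064 -0.3216 -0.7089 -0.0361] 1.074
press [ 0.52971181 -0.00585528  0.03      ] [2723, 2889] [332.44452503 274.96488643]
both [ 0.5552 -0.0527 -0.2054] 0.109
top [ 0.5531 -0.0517 -0.2078] 0.144
side [ 0.5565 -0.0534 -0.1992] 0.059
z [ 0.5554 -0.0524 -0.2052 -0.001 ] 0.109
```

```bash
python3 - <<'E'
import re
s=open("fit.py").read()
s=s.replace('m=cv2.morphologyEx(m,cv2.MORPH_OPEN,np.ones((2,2),np.uint8))','m=cv2.morphologyEx(m,cv2.MORPH_CLOSE,cv2.getStructuringElement(cv2.MORPH_ELLIPSE,(9,9)))')
open("fit.py","w").write(s)
from h import *
for f,u,v in(("top0",202,282),("top0",417,252),("side0",241,237),("side0",399,358)):
    c=cv2.imread(f"pics/{f}.png").astype(int);d=c[...,2]-c[...,0];print(f);print(d[v-14:v+16:2,u-20:u+22:2])
E
python3 m1.py
```

```text
top0
[[ 2  3  1  2  9 12 10 28 38 38 36  7  5  2  1  1  2  2  5  4  3]
 [ 1  0  5 20 35 16  7 11 34 39 40 20  7  3  4  1  2  1  4  3  2]
 [ 3  1 21 38 38 27  9  9 21 41 41 35 11  3 -1  3  4  3  3  1  3]
 [ 1  1  6 33 37 38 19  7  9 37 39 37 28  3  4  3  3  3  2  3  5]
 [ 1  2  3 21 39 42 35  9  7 20 41 42 40 11  3  3  5  4  3  3  3]
 [ 3  2  2  6 39 37 39 25 10 11 36 44 39 26  6  3  3  4  5  2  2]
 [ 2  2  3  3 14 38 37 37 10  9 21 39 36 36 10  2  2  2  2  2  2]
 [ 3  2  3  0  2 33 43 38 27  6 11 28 38 37 33  5  3  5  4  5  3]
 [ 5  3  2  1  0 14 40 40 39 16  4 14 38 38 43 23  5  3  0  2  5]
 [ 4  4  1  2  3  4 34 39 43 29  8  9 29 44 40 36 10  3  5  3  4]
 [ 1 -1  5  2  5  4  9 35 39 39 15  9 12 35 39 44 25  6  3  5  3]
 [ 2  1  1  2  2  3  3 22 41 42 29 10  8 24 39 39 42 13  4  2  3]
 [ 2  2  1  3  3  4  4  6 34 38 42 24  8 12 38 41 39 25  6  5  1]
 [ 2  3  3  2  0  1  4  1 18 39 38 36 10 10 28 36 22  9  3  3  3]
 [ 3  3  2  4  0  2  3  2  6 39 41 41 29 19 26 11  6  3  2  1  3]]
top0
[[ 5  1  1  2  2  2  2  1  4  3 23 40 39 34 13 10  2  1  3  3  0]
 [ 3  2  3  3  1  4  2  4  1 17 4
[... 2906 characters left out ...]
0863 0.03      ] [546, 1335] [240.51357673 235.0847915 ]
both [0.4062 0.3229 0.529 ] 0.37
top [0.409  0.3246 0.5384] 0.157
side [0.4053 0.3222 0.5169] 0.578
z [ 4.061e-01  3.229e-01  5.204e-01 -4.000e-04] 0.367
B [ 0.48805371 -0.33008759  0.03      ] [511, 995] [398.94878505 354.84000923]
both [ 0.4888 -0.3303 -0.651 ] 0.11
top [ 0.4894 -0.3309 -0.6447] 0.176
side [ 0.489  -0.33   -0.6369] 0.041
z [ 4.888e-01 -3.301e-01 -6.451e-01  1.000e-04] 0.11
press [ 0.52971181 -0.00585528  0.03      ] [3012, 3004] [332.44452503 274.96488643]
both [ 0.5568 -0.0486 -0.1985] 0.029
top [ 0.5564 -0.0487 -0.202 ] 0.035
side [ 0.5566 -0.0484 -0.196 ] 0.021
z [ 5.569e-01 -4.850e-02 -1.987e-01 -4.000e-04] 0.028
```

```bash
sed -i 's/,(9,9)))/,(k,k)))/; s/def blob(p,uv):/def blob(p,uv,k=9):/; s/k=np.argmin/j=np.argmin/; s/ys\[k\],xs\[k\]/ys[j],xs[j]/' fit.py
sed -i 's/b=\[blob(t,uv),None\]/b=[blob(t,uv,13),None]/; s/b\[1\]=blob(s,proj(s,X))/b[1]=blob(s,proj(s,X),5)/' m1.py; python3 m1.py
python3 - <<'E'
from h import *
a=cv2.imread("pics/top0.png")[255:310,180:240];b=cv2.imread("pics/top0.png")[225:280,390:450]
cv2.imwrite("pics/c1.png",cv2.resize(np.hstack([a,b]),None,fx=6,fy=6,interpolation=cv2.INTER_CUBIC))
E
```

```text
A [0.40603997 0.32000863 0.03      ] [548, 583] [240.51357673 235.0847915 ]
both [0.4062 0.3228 0.5203] 0.097
top [0.4069 0.3248 0.5416] 0.154
side [0.4062 0.3228 0.5183] 0.041
z [ 0.4071  0.3242  0.521  -0.0015] 0.097
B [ 0.48805371 -0.33008759  0.03      ] [513, 996] [398.94878505 354.84000923]
both [ 0.4885 -0.33   -0.6413] 0.109
top [ 0.4903 -0.3315 -0.6645] 0.171
side [ 0.4887 -0.3299 -0.6373] 0.042
z [ 0.4885 -0.3298 -0.6441 -0.0007] 0.108
press [ 0.52971181 -0.00585528  0.03      ] [3013, 2998] [332.44452503 274.96488643]
both [ 0.5567 -0.0487 -0.2009] 0.028
top [ 0.5567 -0.0489 -0.2076] 0.035
side [ 0.5566 -0.0486 -0.2019] 0.021
z [ 5.566e-01 -4.870e-02 -2.010e-01  1.000e-04] 0.028
```

View pics/c1.png

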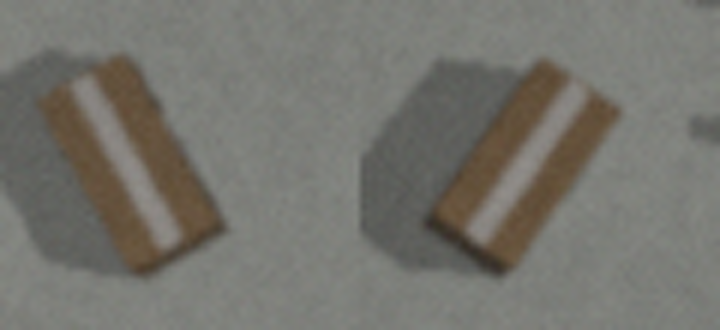

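The crop shows two plain brown full-size cartons with white tape, no red. A is at (406,323) mm, yaw 0.52. B is at (489,-330) mm, yaw -0.64. The press is at (557,-49) mm, yaw -0.20. The free-height fits put all three on the bench to within 1.5 mm.

```bash
cat > plan.py <<'E'
from h import *
from scipy.spatial.transform import Rotation as Rn
PX=np.array([.5566,-.0487]);PY=-.201
def pw(x,y):
    c,s=np.cos(PY),np.sin(PY);return PX+np.array([c*x-s*y,s*x+c*y])
def plan(wps,claw,vm=.036,am=6.3):
    """wps: (x,y,z,psi) with psi the world angle of tool y; prints rows from the current state"""
    s=status.read_state();R=Rn.from_rotvec(s["tcp_rot"]).as_matrix();p=np.array(s["tool_pos"]);k=0
    for x,y,z,psi in wps:
        yv=np.array([np.cos(psi),np.sin(psi),0]);zv=np.array([0,0,-1.]);T=np.stack([np.cross(yv,zv),yv,zv],1)
        d=np.array([x,y,z])-p;rv=Rn.from_matrix(R.T@T).as_rotvec();n=int(max(1,np.ceil(np.linalg.norm(d)/vm),np.ceil(np.degrees(np.linalg.norm(rv))/am)))
        p0=p.copy();print("->",(round(x,4),round(y,4),round(z,4),round(psi,3)),"rows",n)
        for i in range(n):
            sh=(R.T@(p0+d*(i+1)/n-p)).round(4);tr=np.degrees(Rn.from_matrix(R.T@T).as_rotvec()/(n-i)).round(2)+0.
            p=p+R@sh;R=R@Rn.from_rotvec(np.radians(tr)).as_matrix();print("["+",".join(f"{v:g}" for v in [*tr,*(sh+0.),claw])+"],",end="");k+=1
            if k%8==0:print("|")
        print()
E
python3 - <<'E'
from plan import *
plan([(.4238,.3331,.10,2.091),(.4238,.3331,.009,2.091)],1)
E
```

```text
-> (0.4238, 0.3331, 0.1, 2.091) rows 10
[0,0,-5.31,-0.0258,-0.0202,0.0131,1],[0,0,-5.31,-0.0238,-0.0224,0.0132,1],[0,0,-5.3,-0.0216,-0.0246,0.0131,1],[0,0,-5.31,-0.0193,-0.0265,0.0131,1],[0,0,-5.3,-0.0167,-0.0281,0.0131,1],[0,0,-5.31,-0.0141,-0.0296,0.0132,1],[0,0,-5.3,-0.0113,-0.0307,0.0131,1],[0,0,-5.31,-0.0084,-0.0316,0.0131,1],|
[0,0,-5.3,-0.0054,-0.0323,0.0132,1],[0,0,-5.31,-0.0024,-0.0327,0.0131,1],
-> (0.4238, 0.3331, 0.009, 2.091) rows 3
[0,0,0,0,0,0.0303,1],[0,0,0,0,0,0.0304,1],[0,0,0,0,0,0.0303,1],
```

drive_tool(
  rows=[
    [0, 0, -5.31, -0.0258, -0.0202, 0.0131, 1],
    [0, 0, -5.31, -0.0238, -0.0224, 0.0132, 1],
    [0, 0, -5.3, -0.0216, -0.0246, 0.0131, 1],
    [0, 0, -5.31, -0.0193, -0.0265, 0.0131, 1],
    [0, 0, -5.3, -0.0167, -0.0281, 0.0131, 1],
    [0, 0, -5.31, -0.0141, -0.0296, 0.0132, 1],
    [0, 0, -5.3, -0.0113, -0.0307, 0.0131, 1],
    [0, 0, -5.31, -0.0084, -0.0316, 0.0131, 1],
  ],
  force=40,
)

```text
time: 1.57
tool_pos: [0.393, 0.3892, 0.126]
tcp_rot: [-0.531, 3.096, 0.001]
wrist_force: [-0.3, -0.4, 0.4]
width: 1.001
grip_force: 0.0
```

drive_tool(
  rows=[
    [0, 0, -5.3, -0.0054, -0.0323, 0.0132, 1],
    [0, 0, -5.31, -0.0024, -0.0327, 0.0131, 1],
    [0, 0, 0, 0, 0, 0, 1],
    [0, 0, 0, 0, 0, 0, 1],
  ],
)

```text
time: 1.9
tool_pos: [0.4239, 0.3313, 0.0991]
tcp_rot: [0.801, -3.036, 0.001]
wrist_force: [0.2, 0.1, 0.8]
width: 1.004
grip_force: 0.0
```

Run:
```python
from plan import *
s=status.read_state();print(s["time"],s["tool_pos"],s["q"].round(3))
plan([(.4238,.3331,.009,2.091)],1)
```

```text
1.9 [0.42386826 0.3312734  0.09911341] [ 0.617  0.129  2.024  0.     0.99  -1.47 ]
-> (0.4238, 0.3331, 0.009, 2.091) rows 3
[0,-0.04,-0.08,-0.0003,0.0005,0.03,1],[0,-0.04,-0.08,-0.0004,0.0006,0.0301,1],[0,-0.04,-0.09,-0.0003,0.0005,0.03,1],
```

drive_tool(
  rows=[
    [0, 0, -0.08, -0.0003, 0.0005, 0.03, 1],
    [0, 0, -0.08, -0.0004, 0.0006, 0.03, 1],
    [0, 0, -0.09, -0.0003, 0.0005, 0.03, 1],
    [0, 0, 0, 0, 0, 0, 1],
    [0, 0, 0, 0, 0, 0, 0.4],
    [0, 0, 0, 0, 0, 0, 0.4],
    [0, 0, 0, 0, 0, 0, 0.4],
    [0, 0, 0, 0, 0, 0, 0.4],
  ],
)

```text
time: 2.57
tool_pos: [0.4259, 0.3368, 0.0128]
tcp_rot: [-0.814, 3.029, 0.003]
wrist_force: [0.7, 1.9, 4.8]
width: 0.575
grip_force: 44.0
```

drive_tool(
  rows=[
    [0, 0, 0, 0, 0, 0, 0.3],
    [0, 0, 0, 0, 0, 0, 0.3],
    [0, 0, 0, 0, 0, 0, 0.3],
  ],
)

```text
time: 2.82
tool_pos: [0.4259, 0.3368, 0.0127]
tcp_rot: [-0.813, 3.029, 0.003]
wrist_force: [-1.5, 0.2, 7.3]
width: 0.579
grip_force: 43.9
```

Run:
```python
from plan import *
g=pw(-6.5e-3,51.5e-3);print(status.read_state())
plan([(.4238,.3331,.115,2.091),(*g,.115,1.37),(*g,.045,1.37)],.3)
```

```text
{'time': 2.8167, 'q': array([ 6.22934791e-01,  2.51554995e-01,  2.06992251e+00,  4.95756224e-04,
        8.14761966e-01, -1.47277785e+00]), 'joint_vel': array([ 0.00170879,  0.00089699, -0.00017068,  0.00049543,  0.00065134,
        0.00107839]), 'joint_torque': array([-9.46180634e-01, -3.84105921e+01, -2.51605117e+01, -2.32809442e-01,
       -1.93930086e-02,  9.22709936e-02]), 'tool_pos': array([0.42589423, 0.33675367, 0.0127409 ]), 'tcp_rot': array([-0.81332214,  3.02943085,  0.00349201]), 'wrist_force': array([-1.45026205,  0.22483886,  7.29359013]), 'torque': array([0.07654801, 0.08572794, 0.17046272]), 'grip_force': 43.910399079322815, 'width': 0.5787598724669089}
-> (0.4238, 0.3331, 0.115, 2.091) rows 3
[0.02,0.1,0.08,0.001,-0.0007,-0.0341,0.3],[0.02,0.1,0.09,0.0011,-0.0007,-0.0341,0.3],[0.01,0.1,0.08,0.0012,-0.0007,-0.0341,0.3],
-> (np.float64(0.5605), np.float64(0.0031), 0.115, 1.37) rows 10
[0,0,4.13,0.0045,-0.0354,0,0.3],[0,0,4.13,0.002,-0.0357,0,0.3],[0,0,4.13,-0.0006,-0.0357,0,0.3],[0,0,4.13,-0.0032,-0.0356,0,0.3],[0,0,4.13,-0.0057,-0.0353,0,0.3],|
[0,0,4.13,-0.0082,-0.0347,0,0.3],[0,0,4.13,-0.0107,-0.0341,0,0.3],[0,0,4.13,-0.0132,-0.0332,0,0.3],[0,0,4.14,-0.0155,-0.0322,0,0.3],[0,0,4.13,-0.0178,-0.0309,0,0.3],
-> (np.float64(0.5605), np.float64(0.0031), 0.045, 1.37) rows 2
[0,0,0,0,0,0.035,0.3],[0,0,0,0,0,0.035,0.3],
```

drive_tool(
  rows=[
    [0, 0.1, 0.08, 0.001, -0.0007, -0.0341, 0.3],
    [0, 0.1, 0.09, 0.0011, -0.0007, -0.0341, 0.3],
    [0, 0.1, 0.08, 0.0012, -0.0007, -0.0341, 0.3],
    [0, 0, 4.13, 0.0045, -0.0354, 0, 0.3],
    [0, 0, 4.13, 0.002, -0.0357, 0, 0.3],
    [0, 0, 4.13, -0.0006, -0.0357, 0, 0.3],
    [0, 0, 4.13, -0.0032, -0.0356, 0, 0.3],
    [0, 0, 4.13, -0.0057, -0.0353, 0, 0.3],
  ],
)

```text
time: 3.48
tool_pos: [0.4909, 0.1651, 0.1132]
tcp_rot: [0.246, -3.128, 0.003]
wrist_force: [0.8, 0.1, -2.5]
width: 0.579
grip_force: 43.3
```

drive_tool(
  rows=[
    [0, 0, 4.13, -0.0082, -0.0347, 0, 0.3],
    [0, 0, 4.13, -0.0107, -0.0341, 0, 0.3],
    [0, 0, 4.13, -0.0132, -0.0332, 0, 0.3],
    [0, 0, 4.14, -0.0155, -0.0322, 0, 0.3],
    [0, 0, 4.13, -0.0178, -0.0309, 0, 0.3],
    [0, 0, 0, 0, 0, 0, 0.3],
    [0, 0, 0, 0, 0, 0, 0.3],
    [0, 0, 0, 0, 0, 0, 0.3],
  ],
)

```text
time: 4.15
tool_pos: [0.5585, 0.0017, 0.1125]
tcp_rot: [-0.315, -3.121, 0.004]
wrist_force: [-0.3, 0.5, -1.6]
width: 0.577
grip_force: 43.3
```

```bash
cat > look.py <<'E'
import sys
from plan import *
s=status.read_state();R=Rn.from_rotvec(s["tcp_rot"]).as_matrix()
print(s["time"],s["tool_pos"].round(4),"psi",np.arctan2(R[1,1],R[0,1]).round(4),"z",R[:,2].round(4),"w",s["width"],"F",s["wrist_force"].round(1))
t=read_camera("top");sd=read_camera("side");n=sys.argv[1]
u,v=proj(t,[*PX,.05]).astype(int);a=t["color"][v-45:v+45,u-50:u+50]
u,v=proj(sd,[*PX,.05]).astype(int);b=sd["color"][v-45:v+45,u-50:u+50]
save(n+"_t.png",t["color"]);save(n+"_s.png",sd["color"])
save(n+".png",cv2.resize(np.hstack([a,b]),None,fx=4,fy=4,interpolation=cv2.INTER_CUBIC))
E
python3 look.py hov1
```

```text
4.15 [0.5585 0.0017 0.1125] psi 1.3695 z [-0.0052 -0.002  -1.    ] w 0.5767221454461369 F [-0.3  0.5 -1.6]
```

View pics/hov1.png

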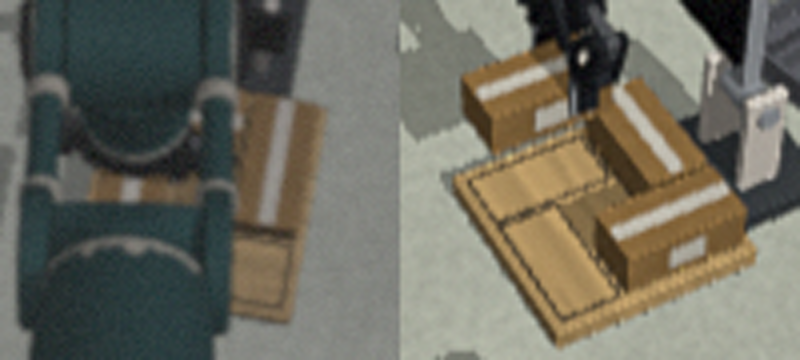

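The picture shows the carton hanging above the left place. Its near end is visible in the side view at crop (463–495, 88–152). I fit the along-length grip offset from that end.

```bash
cat > grip.py <<'E'
import sys
from fit import *
from plan import Rn
# visible end of held carton in side view: args sign(dir from tool to visible end along psi-90deg), u0 u1 v0 v1 window
def held(sgn,win,cam="side"):
    s=status.read_state();p=read_camera(cam);R=Rn.from_rotvec(s["tcp_rot"]).as_matrix();psi=np.arctan2(R[1,1],R[0,1]);a=psi-np.pi/2
    ax=np.array([np.cos(a),np.sin(a)]);ay=np.array([-ax[1],ax[0]]);tp=s["tool_pos"];m=cv2.morphologyEx(brown(p),cv2.MORPH_CLOSE,np.ones((7,7),np.uint8))
    u0,v0,u1,v1=win;M=m[v0:v1,u0:u1]
    def cost(x):
        c=tp[:2]+sgn*x[0]*ax+x[2]*ay
        return np.abs(render(p,[box(*c,x[1],a,.1,.05,.04)],win)-M).sum()/M.sum()
    x0=np.array([.022,tp[2]-.012,0]);sx=np.vstack([x0,x0+[.008,0,0],x0+[0,.006,0],x0+[0,0,.006]])
    r=minimize(cost,x0,method="Nelder-Mead",options=dict(initial_simplex=sx,xatol=1e-4,fatol=1e-5));r2=min((cost([d,x0[1],0]),d) for d in np.arange(.012,.034,.0005))
    print("d,z,side",r.x.round(4),round(r.fun,3),"fixed z:",r2,"zrel",r.x[1]-tp[2],M.sum())
E
python3 - <<'E'
from grip import *
from plan import PX
p=read_camera("side");u,v=proj(p,[*PX,.05]).astype(int);print(u,v)
held(-1,(u-50+8,v-45+8,u-50+32,v-45+42))
E
```

```text
348 274
d,z,side [ 0.024   0.1031 -0.0051] 0.167 fixed z: (np.float64(0.1952297336845186), np.float64(0.02200000000000001)) zrel -0.009284302384195767 402
```

Run:
```python
from grip import *
u,v=348,274
for w in((8,8,26,39),(8,8,32,36),(8,8,38,33)): held(-1,(u-50+w[0],v-45+w[1],u-50+w[2],v-45+w[3]))
```

```text
d,z,side [ 0.0253  0.1077 -0.0081] 0.075 fixed z: (np.float64(0.08983957219251336), np.float64(0.02150000000000001)) zrel -0.004786624059442315 209
d,z,side [ 0.0242  0.1046 -0.0052] 0.032 fixed z: (np.float64(0.04440073901901186), np.float64(0.02200000000000001)) zrel -0.007863096618276666 329
d,z,side [ 0.023   0.1031 -0.0041] 0.029 fixed z: (np.float64(0.04096273580522256), np.float64(0.02200000000000001)) zrel -0.009476468639265476 422
```

Run:
```python
from plan import *
g=pw(-4.e-3,51.5e-3)
plan([(*g,.106,1.37),(*g,.04,1.37)],.3)
```

```text
-> (np.float64(0.563), np.float64(0.0026), 0.106, 1.37) rows 1
[-0.2,-0.23,0.1,-0.0042,0.0008,0.0065,0.3],
-> (np.float64(0.563), np.float64(0.0026), 0.04, 1.37) rows 2
[0,0,0,0,0,0.033,0.3],[0,0,0,0,0,0.033,0.3],
```

drive_tool(
  rows=[
    [-0.2, -0.23, 0.1, -0.0042, 0.0008, 0.0065, 0.3],
    [0, 0, 0, 0, 0, 0.022, 0.3],
    [0, 0, 0, 0, 0, 0.022, 0.3],
    [0, 0, 0, 0, 0, 0.022, 0.3],
    [0, 0, 0, 0, 0, 0, 0.3],
    [0, 0, 0, 0, 0, 0, 0.3],
    [0, 0, 0, 0, 0, 0, 0.3],
  ],
)

```text
time: 5.08
tool_pos: [0.5661, 0.0021, 0.0459]
tcp_rot: [0.316, 3.121, 0.001]
wrist_force: [-11.6, 2.1, 31.9]
width: 0.577
grip_force: 73.1
```

Run:
```python
from plan import *
s=status.read_state();print(s["tool_pos"],s["wrist_force"],s["torque"])
g=pw(-4.e-3,51.5e-3)
plan([(*g,.033,1.37)],.3)
```

```text
[0.56610209 0.00213973 0.04588249] [-11.56849573   2.10794699  31.85457497] [0.18687091 1.69648783 0.00285526]
-> (np.float64(0.563), np.float64(0.0026), 0.033, 1.37) rows 1
[0.08,0.26,-0.07,0.0032,-0.0002,0.0129,0.3],
```

```bash
python3 look.py hov2
```

```text
5.0833 [0.5661 0.0021 0.0459] psi 1.3687 z [ 4.7e-03  5.0e-04 -1.0e+00] w 0.5768279196389372 F [-11.6   2.1  31.9]
```

View pics/hov2.png

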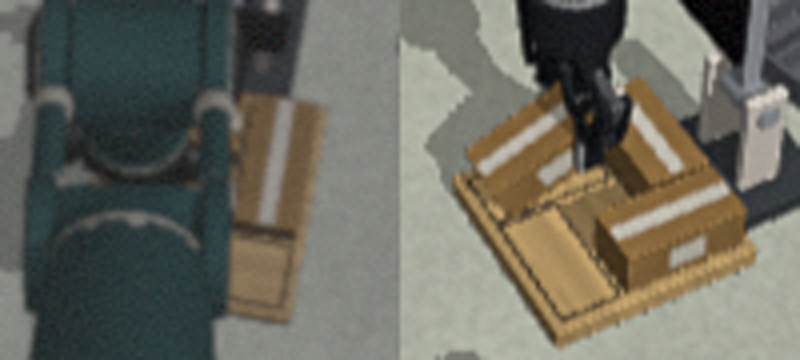

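The picture shows the held carton pitched: its far end rides on the laid far carton. The tool settled 3 mm further ahead than intended. I back off and look at the laid carton.

drive_tool(
  rows=[
    [0, 0, 0, 0.002, 0, -0.02, 0.3],
    [0, 0, 0, 0.008, 0, -0.015, 0.3],
    [0, 0, 0, 0, 0, 0, 0.3],
    [0, 0, 0, 0, 0, 0, 0.3],
    [0, 0, 0, 0, 0, 0, 0.3],
  ],
)

```text
time: 5.6
tool_pos: [0.5531, 0.0037, 0.074]
tcp_rot: [-0.317, -3.125, 0.0]
wrist_force: [-0.1, 0.6, -2.2]
width: 0.573
grip_force: 69.2
```

```bash
python3 look.py hov3
```

```text
5.6 [0.5531 0.0037 0.074 ] psi 1.3685 z [-6.e-04  0.e+00 -1.e+00] w 0.5725000533482761 F [-0.1  0.6 -2.2]
```

View pics/hov3.png

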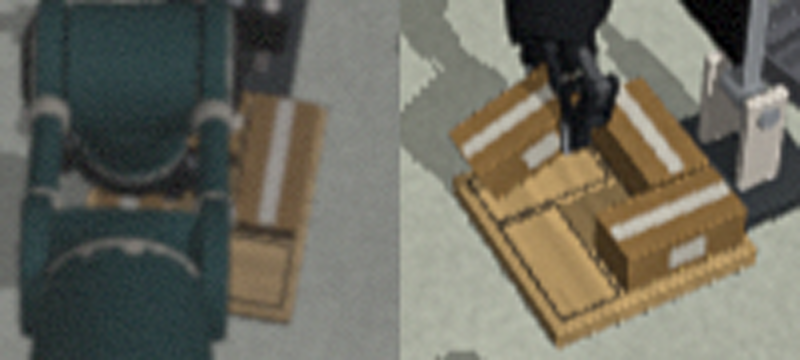

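drive_tool(
  rows=[
    [0, 0, 0, -0.005, 0.0008, 0.012, 0.3],
    [0, 0, 0, 0, 0, 0.012, 0.3],
    [0, 0, 0, 0, 0, 0.005, 0.3],
    [0, 0, 0, 0, 0, 0.004, 0.3],
    [0, 0, 0, 0, 0, 0.004, 0.3],
    [0, 0, 0, 0, 0, 0.004, 0.3],
    [0, 0, 0, 0, 0, 0, 0.3],
    [0, 0, 0, 0, 0, 0, 0.3],
  ],
  force=20,
)

```text
time: 6.37
tool_pos: [0.5636, 0.0024, 0.0364]
tcp_rot: [0.316, 3.116, -0.001]
wrist_force: [5.0, -2.4, 8.3]
width: 0.578
grip_force: 70.6
```

```bash
python3 look.py hov4
cat > pf.py <<'E'
from fit import *
from plan import PX,PY
s=read_camera("side")
m=blob(s,proj(s,[*PX,.03]),5)
print(fit([s],[m],lambda x:[box(PX[0],PX[1],0,PY,.17,.17,.02)]+[box(PX[0],PX[1],0,PY,.1,.05,.04,(a,b,.02),o+dx) for a,b,o,dx in()],[0],[1]) if 0 else m.sum())
E
```

```text
6.3667 [0.5636 0.0024 0.0364] psi 1.3687 z [ 0.0091 -0.0015 -1.    ] w 0.5777119086334392 F [ 5.  -2.4  8.3]
```

View pics/hov4.png

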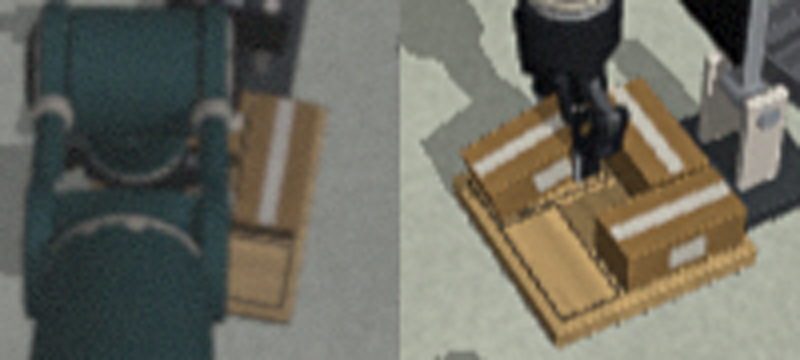

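drive_tool(
  rows=[
    [0, 0, 0, 0, 0, 0.004, 0.3],
    [0, 0, 0, 0, 0, 0.002, 0.3],
    [0, 0, 0, 0, 0, 0, 0.3],
    [0, 0, 0, 0, 0, 0, 0.3],
  ],
)

```text
time: 6.8
tool_pos: [0.5656, 0.0021, 0.0318]
tcp_rot: [0.315, 3.113, -0.001]
wrist_force: [7.2, -4.1, 11.5]
width: 0.577
grip_force: 71.0
```

```bash
python3 look.py hov5
python3 - <<'E'
from grip import *
u,v=348,274
for w in((8,8,26,42),(8,8,32,40),(8,8,38,34)): held(-1,(u-50+w[0],v-45+w[1],u-50+w[2],v-45+w[3]))
E
```

```text
6.8 [0.5656 0.0021 0.0318] psi 1.3689 z [ 0.013  -0.0018 -0.9999] w 0.5770493151621671 F [ 7.2 -4.1 11.5]
d,z,side [0.0264 0.0186 0.0023] 0.067 fixed z: (np.float64(0.07915758896151054), np.float64(0.027000000000000014)) zrel -0.013141472498608149 81
d,z,side [0.0257 0.019  0.0037] 0.091 fixed z: (np.float64(0.12913165266106444), np.float64(0.027000000000000014)) zrel -0.012784657921810702 126
d,z,side [0.022  0.0197 0.006 ] 0.184 fixed z: (np.float64(0.34451706608569355), np.float64(0.017500000000000005)) zrel -0.012 81
```

drive_tool(
  rows=[
    [0, 0, 0, -0.004, 0, -0.001, 0.3],
    [0, 0, 0, 0, 0, 0, 0.3],
    [0, 0, 0, 0, 0, 0, 1],
    [0, 0, 0, 0, 0, 0, 1],
    [0, 0, 0, 0, 0, 0, 1],
    [0, 0, 0, 0, 0, 0, 1],
    [0, 0, 0, 0, 0, -0.03, 1],
    [0, 0, 0, 0, 0, -0.04, 1],
  ],
)

```text
time: 7.72
tool_pos: [0.5575, 0.0028, 0.0943]
tcp_rot: [-0.316, -3.114, 0.001]
wrist_force: [0.5, 0.1, -0.4]
width: 1.002
grip_force: 0.0
```

Run:
```python
from plan import *
s=status.read_state();print(s["tool_pos"],s["q"])
g=(.4727,-.3180)
plan([(.5584,-.0,.14,1.37),(*g,.12,.929)],1)
```

```text
[0.55747086 0.0027736  0.09434938] [-3.97203988e-02  1.76090593e-01  1.97977766e+00  2.92773989e-05
  9.97298682e-01 -1.40807744e+00]
-> (0.5584, -0.0, 0.14, 1.37) rows 2
[-0.05,-0.33,-0.05,-0.0005,-0.0013,-0.0228,1],[-0.06,-0.32,-0.05,-0.0006,-0.0013,-0.0229,1],
-> (0.4727, -0.318, 0.12, 0.929) rows 10
[0,0,2.53,0.0021,-0.0329,0.002,1],[0,0,2.53,0.0006,-0.0329,0.002,1],[0,0,2.53,-0.0009,-0.0329,0.002,1],[0,0,2.53,-0.0023,-0.0329,0.002,1],[0,0,2.53,-0.0037,-0.0327,0.002,1],[0,0,2.52,-0.0052,-0.0325,0.002,1],|
[0,0,2.53,-0.0066,-0.0323,0.002,1],[0,0,2.52,-0.0081,-0.0319,0.002,1],[0,0,2.53,-0.0094,-0.0316,0.002,1],[0,-0.01,2.52,-0.0108,-0.0311,0.002,1],
```

drive_tool(
  rows=[
    [0, -0.33, -0.05, -0.0005, -0.0013, -0.0228, 1],
    [0, -0.32, -0.05, -0.0006, -0.0013, -0.0229, 1],
    [0, 0, 2.53, 0.0021, -0.0329, 0.002, 1],
    [0, 0, 2.53, 0.0006, -0.0329, 0.002, 1],
    [0, 0, 2.53, -0.0009, -0.0329, 0.002, 1],
    [0, 0, 2.53, -0.0023, -0.0329, 0.002, 1],
    [0, 0, 2.53, -0.0037, -0.0327, 0.002, 1],
    [0, 0, 2.52, -0.0052, -0.0325, 0.002, 1],
  ],
)

```text
time: 8.38
tool_pos: [0.5105, -0.1921, 0.1319]
tcp_rot: [0.725, 3.046, 0.001]
wrist_force: [0.4, 0.1, 0.1]
width: 0.996
grip_force: 0.0
```

drive_tool(
  rows=[
    [0, 0, 2.53, -0.0066, -0.0323, 0.002, 1],
    [0, 0, 2.52, -0.0081, -0.0319, 0.002, 1],
    [0, 0, 2.53, -0.0094, -0.0316, 0.002, 1],
    [0, 0, 2.52, -0.0108, -0.0311, 0.002, 1],
    [0, 0, 0, 0, 0, 0, 1],
    [0, 0, 0, 0, 0, 0, 1],
    [0, 0, 0, 0, 0, 0, 1],
    [0, 0, 0, 0, 0, 0, 1],
  ],
)

```text
time: 9.05
tool_pos: [0.4773, -0.317, 0.124]
tcp_rot: [0.986, 2.972, 0.003]
wrist_force: [-0.9, -0.3, -0.3]
width: 1.004
grip_force: 0.0
```

```bash
python3 look.py pl1
cat > layer.py <<'E'
from fit import *
from plan import PX,PY
def pwv(x,y):
    c,s=np.cos(PY),np.sin(PY);return PX+np.array([c*x-s*y,s*x+c*y])
NOM={"far":(.0515,.0265,np.pi/2),"right":(.0265,-.0515,0.),"left":(-.0265,.0515,0.),"near":(-.0515,-.0265,np.pi/2)}
# per-carton fit by tape strip centroid/axis in a view at z=.06
def tapes(names,cams=("top","side")):
  for cam in cams:
    p=read_camera(cam);S=6
    for n in names:
        x,y,a=NOM[n]
        # rectify carton top plane z=.06 in the press frame, 0.5 mm px, 130x80 mm
        g=np.array([[i,j] for j in np.arange(-.032,.032,.0005) for i in np.arange(-.062,.062,.0005)])
        c,s=np.cos(a),np.sin(a);q=g@np.array([[c,s],[-s,c]])+[x,y]
        uv=np.array([proj(p,[*pwv(*k),.06]) for k in q]).astype(np.float32).reshape(128,248,2)
        im=cv2.remap(p["color"],uv[...,0],uv[...,1],cv2.INTER_CUBIC).astype(int)
        d=im[...,0]-im[...,2];hi=np.percentile(d,90);lum=im.sum(2)
        cv2.imwrite(f"pics/r_{cam}_{n}.png",im[...,::-1].astype(np.uint8))
        yield cam,n,im,d,hi
E
python3 - <<'E'
from layer import *
for cam,n,im,d,hi in tapes(("far","right","left")):
    # tape: low R-B, within central band; weights
    w=np.clip((hi-d)/hi,0,1);w=np.where(w>.45,w,0)
    ys,xs=np.mgrid[0:128,0:248];Y=(ys-64)*.5;X=(xs-124)*.5
    m=(abs(Y)<14)&(abs(X)<36)
    cols=[((w*Y*(abs(Y)<14))[:,i].sum()/(w*(abs(Y)<14))[:,i].sum(),X[0,i]) for i in range(54,195,4) if (w*(abs(Y)<14))[:,i].sum()>3]
    c=np.array(cols);k=np.polyfit(c[:,1],c[:,0],1) if len(c)>5 else None
    print(cam,n,len(c),"lat,slope",k[::-1].round(3) if k is not None else k)
ims=[cv2.resize(cv2.imread(f"pics/r_{c}_{n}.png"),None,fx=1.05,fy=1.05) for n in("far","right","left") for c in("top","side")]
cv2.imwrite("pics/rect.png",np.vstack([np.hstack(ims[i:i+2]) for i in(0,2,4)]))
cv2.imwrite("pics/view1.png",np.vstack([cv2.resize(cv2.imread("pics/pl1.png"),(700,315)),cv2.resize(cv2.imread("pics/rect.png"),(700,285))]))
E
```

```text
9.05 [ 0.4773 -0.317   0.124 ] psi 0.9302 z [ 0.0105 -0.0013 -0.9999] w 1.0042392897489456 F [-0.9 -0.3 -0.3]
top far 36 lat,slope [-0.142 -0.003]
top right 36 lat,slope [-0.362  0.007]
top left 36 lat,slope [-1.822e+00  1.000e-03]
side far 36 lat,slope [ 0.15  -0.004]
side right 36 lat,slope [-0.764  0.01 ]
side left 36 lat,slope [-2.222  0.004]
```

View pics/view1.png

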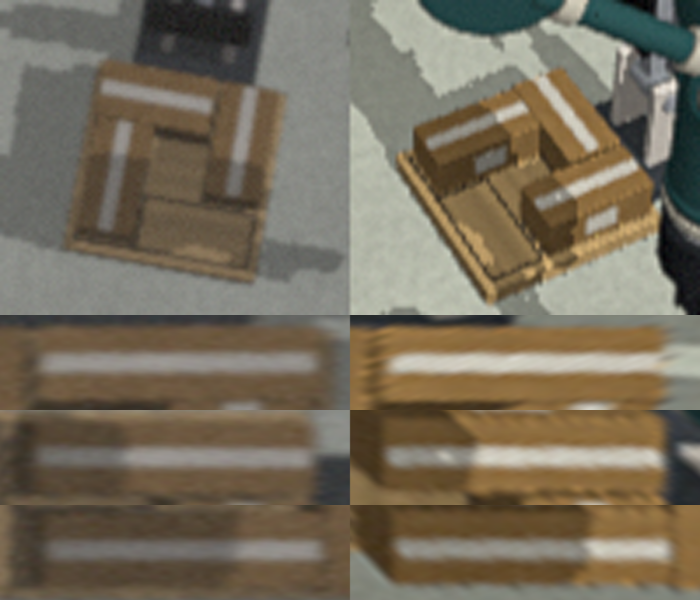

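The picture shows the first carton flat and square in the left place, about 2 mm toward the well and 2.5 mm too far ahead. I will tidy it with a re-grip after B is down. Now B.

Run:
```python
from plan import *
plan([(.4727,-.318,.08,.929),(.4727,-.318,.012,.929)],1,.03)
```

```text
-> (0.4727, -0.318, 0.08, 0.929) rows 2
[0.14,0.3,0.05,0.002,-0.0019,0.0222,1],[0.14,0.29,0.05,0.0019,-0.0019,0.0223,1],
-> (0.4727, -0.318, 0.012, 0.929) rows 3
[0,0,0,0,0,0.0227,1],[0,0,0,0,0,0.0226,1],[0,0,0,0,0,0.0227,1],
```

drive_tool(
  rows=[
    [0.14, 0.3, 0.05, 0.002, -0.0019, 0.0222, 1],
    [0.14, 0.29, 0.05, 0.0019, -0.0019, 0.0223, 1],
    [0, 0, 0, 0, 0, 0.0227, 1],
    [0, 0, 0, 0, 0, 0.0226, 1],
    [0, 0, 0, 0, 0, 0.0177, 1],
    [0, 0, 0, 0, 0, 0, 1],
    [0, 0, 0, 0, 0, 0, 1],
    [0, 0, 0, 0, 0, 0, 1],
  ],
  force=30,
)

```text
time: 9.92
tool_pos: [0.4732, -0.3192, 0.018]
tcp_rot: [0.992, 2.979, -0.001]
wrist_force: [-0.1, 0.4, 1.3]
width: 0.997
grip_force: 0.0
```

Run:
```python
from plan import *
s=status.read_state();print(s["tool_pos"],s["wrist_force"],s["joint_vel"].round(4))
plan([(.4727,-.318,.012,.929)],1,.03)
```

```text
[ 0.47323017 -0.31922322  0.01800511] [-0.05243084  0.41264148  1.25548419] [-0.0018 -0.0147 -0.0137  0.0005 -0.0054  0.0006]
-> (0.4727, -0.318, 0.012, 0.929) rows 1
[0,0.09,-0.06,0.0012,0.0007,0.006,1],
```

drive_tool(
  rows=[
    [0, 0.09, -0.06, 0.0012, 0.0007, 0.006, 1],
    [0, 0, 0, 0, 0, 0, 1],
    [0, 0, 0, 0, 0, 0, 0.4],
    [0, 0, 0, 0, 0, 0, 0.4],
    [0, 0, 0, 0, 0, 0, 0.4],
    [0, 0, 0, 0, 0, 0, 0.4],
    [0, 0, 0, 0, 0, 0, 0.4],
    [0, 0, 0, 0, 0, 0, 0.4],
  ],
  force=40,
)

```text
time: 10.58
tool_pos: [0.4723, -0.3181, 0.0117]
tcp_rot: [-0.992, -2.981, -0.0]
wrist_force: [-0.1, -0.0, 5.1]
width: 0.581
grip_force: 43.0
```

Run:
```python
from plan import *
s=status.read_state();print(s["tool_pos"],s["wrist_force"],s["width"])
B=np.array([.4887,-.33]);e=-np.array([np.cos(-.642),np.sin(-.642)]);dd=(s["tool_pos"][:2]-B)
print("d along",dd@e)
g=pw(-51.5e-3,-10.5e-3)
p=s["tool_pos"];plan([(p[0],p[1],.12,.929),(*g,.12,-.201)],.4)
```

```text
[ 0.47233929 -0.31813901  0.01168152] [-0.06474121 -0.030772    5.09462279] 0.58139746657392
d along 0.020205632019155394
-> (np.float64(0.4723), np.float64(-0.3181), 0.12, 0.929) rows 4
[0,0,-0.01,0,0,-0.0271,0.4],[0,0,-0.01,0,0,-0.0271,0.4],[0,-0.01,-0.01,0,0,-0.027,0.4],[0.01,0,-0.01,0,0,-0.0271,0.4],
-> (np.float64(0.504), np.float64(-0.0487), 0.12, -0.201) rows 11
[0,0,5.89,0.0124,0.0213,0,0.4],[0,0,5.89,0.0144,0.02,0,0.4],[0,0,5.88,0.0165,0.0184,0,0.4],[0,0,5.89,0.0182,0.0166,0,0.4],|
[0,0,5.88,0.0199,0.0146,0,0.4],[0,0,5.89,0.0213,0.0125,0,0.4],[0,0,5.88,0.0224,0.0103,0,0.4],[0,0,5.89,0.0233,0.0079,0,0.4],[0,0,5.88,0.0241,0.0055,0,0.4],[0,0,5.89,0.0245,0.003,0,0.4],[-0.01,0,5.88,0.0246,0.0005,0,0.4],
```

drive_tool(
  rows=[
    [0, 0, 0, 0, 0, -0.0271, 0.4],
    [0, 0, 0, 0, 0, -0.0271, 0.4],
    [0, 0, 0, 0, 0, -0.027, 0.4],
    [0, 0, 0, 0, 0, -0.0271, 0.4],
    [0, 0, 5.89, 0.0124, 0.0213, 0, 0.4],
    [0, 0, 5.89, 0.0144, 0.02, 0, 0.4],
    [0, 0, 5.88, 0.0165, 0.0184, 0, 0.4],
    [0, 0, 5.89, 0.0182, 0.0166, 0, 0.4],
  ],
)

```text
time: 11.25
tool_pos: [0.4828, -0.2188, 0.1188]
tcp_rot: [-1.586, -2.709, -0.0]
wrist_force: [1.1, 0.2, -1.7]
width: 0.58
grip_force: 42.6
```

drive_tool(
  rows=[
    [0, 0, 5.88, 0.0199, 0.0146, 0, 0.4],
    [0, 0, 5.89, 0.0213, 0.0125, 0, 0.4],
    [0, 0, 5.88, 0.0224, 0.0103, 0, 0.4],
    [0, 0, 5.89, 0.0233, 0.0079, 0, 0.4],
    [0, 0, 5.88, 0.0241, 0.0055, 0, 0.4],
    [0, 0, 5.89, 0.0245, 0.003, 0, 0.4],
    [0, 0, 5.88, 0.0246, 0.0005, 0, 0.4],
    [0, 0, 0, 0, 0, 0, 0.4],
  ],
)

```text
time: 11.92
tool_pos: [0.5032, -0.0449, 0.1186]
tcp_rot: [-2.432, -1.982, 0.0]
wrist_force: [-0.1, -0.2, -1.8]
width: 0.579
grip_force: 42.5
```

drive_tool(
  rows=[
    [0, 0, 0, 0, 0, 0, 0.4],
    [0, 0, 0, 0, 0, 0, 0.4],
    [0, 0, 0, 0, 0, 0, 0.4],
    [0, 0, 0, 0, 0, 0, 0.4],
  ],
)

```text
time: 12.25
tool_pos: [0.5036, -0.0494, 0.1193]
tcp_rot: [-2.433, -1.985, 0.001]
wrist_force: [-0.7, 0.2, -1.0]
width: 0.582
grip_force: 42.5
```

Run:
```python
from plan import *
s=status.read_state();print(s["time"],s["tool_pos"],s["joint_vel"].round(4),s["width"])
g=pw(-51.5e-3,-10.5e-3)
plan([(*g,.10,-.201),(*g,.05,-.201)],.4,.025)
```

```text
12.25 [ 0.50360203 -0.04937563  0.11927711] [-0.0003 -0.001  -0.0028  0.0031  0.0023  0.0037] 0.581978266003657
-> (np.float64(0.504), np.float64(-0.0487), 0.1, -0.201) rows 1
[-0.1,-0.02,-0.07,0.0007,0.0003,0.0193,0.4],
-> (np.float64(0.504), np.float64(-0.0487), 0.05, -0.201) rows 2
[0,0,0,0,0,0.025,0.4],[0,0,0,0,0,0.025,0.4],
```

drive_tool(
  rows=[
    [-0.1, 0, -0.07, 0.0007, 0.0003, 0.0193, 0.4],
    [0, 0, 0, 0, 0, 0.025, 0.4],
    [0, 0, 0, 0, 0, 0.022, 0.4],
    [0, 0, 0, 0, 0, 0.008, 0.4],
    [0, 0, 0, 0, 0, 0, 0.4],
    [0, 0, 0, 0, 0, 0, 0.4],
    [0, 0, 0, 0, 0, 0, 0.4],
    [0, 0, 0, 0, 0, 0, 0.4],
  ],
)

```text
time: 12.92
tool_pos: [0.5057, -0.0482, 0.0467]
tcp_rot: [2.431, 1.987, 0.004]
wrist_force: [-0.1, -0.8, -1.5]
width: 0.579
grip_force: 43.8
```

Run:
```python
from plan import *
s=status.read_state();print(s["time"],s["tool_pos"],s["wrist_force"])
g=pw(-51.5e-3,-10.5e-3)
plan([(*g,.031,-.201)],.4,.025)
```

```text
12.9167 [ 0.50572944 -0.04816797  0.04671935] [-0.05581509 -0.80027377 -1.50694598]
-> (np.float64(0.504), np.float64(-0.0487), 0.031, -0.201) rows 1
[0.19,-0.05,0.02,-0.0009,-0.0016,0.0157,0.4],
```

drive_tool(
  rows=[
    [0.19, 0, 0, -0.0009, -0.0016, 0.008, 0.4],
    [0, 0, 0, 0, 0, 0.006, 0.4],
    [0, 0, 0, 0, 0, 0, 0.4],
    [0, 0, 0, 0, 0, 0, 0.4],
    [0, 0, 0, 0, 0, 0, 0.4],
  ],
)

```text
time: 13.33
tool_pos: [0.5029, -0.0484, 0.0313]
tcp_rot: [-2.431, -1.987, 0.001]
wrist_force: [1.8, -1.3, -0.6]
width: 0.578
grip_force: 43.6
```

Run:
```python
from plan import *
s=status.read_state();print(s["time"],s["tool_pos"],s["wrist_force"])
g=pw(-51.5e-3,-10.5e-3)
plan([(*g,.031,-.201)],.4,.025)
```

```text
13.3333 [ 0.50291746 -0.04844281  0.03125906] [ 1.82591817 -1.28291583 -0.64623748]
-> (np.float64(0.504), np.float64(-0.0487), 0.031, -0.201) rows 1
[-0.12,-0.03,0.04,0,0.0012,0.0003,0.4],
```

drive_tool(
  rows=[
    [-0.12, 0, 0.04, 0, 0.0012, 0.001, 0.4],
    [0, 0, 0, 0, 0, 0, 0.4],
    [0, 0, 0, 0, 0, 0, 1],
    [0, 0, 0, 0, 0, 0, 1],
    [0, 0, 0, 0, 0, 0, 1],
    [0, 0, 0, 0, 0, 0, 1],
    [0, 0, 0, 0, 0, -0.03, 1],
    [0, 0, 0, 0, 0, -0.04, 1],
  ],
)

```text
time: 14.0
tool_pos: [0.4993, -0.0479, 0.0965]
tcp_rot: [-2.426, -1.982, 0.011]
wrist_force: [1.3, 0.4, 0.4]
width: 0.995
grip_force: 0.0
```

Run:
```python
from plan import *
s=status.read_state();print(s["time"],s["tool_pos"],s["wrist_force"])
plan([(.45,.12,.18,.6)],1,.036)
```

```text
14.0 [ 0.4993408  -0.04794667  0.09645844] [1.27458169 0.41803753 0.44010439]
-> (0.45, 0.12, 0.18, 0.6) rows 8
[-0.08,-0.03,-5.74,0.0193,-0.0104,-0.0103,1],[-0.07,-0.03,-5.74,0.0203,-0.0083,-0.0104,1],[-0.08,-0.03,-5.74,0.021,-0.0063,-0.0103,1],[-0.07,-0.03,-5.74,0.0215,-0.0041,-0.0104,1],[-0.08,-0.04,-5.73,0.0218,-0.0019,-0.0104,1],[-0.07,-0.03,-5.74,0.0219,0.0002,-0.0104,1],[-0.08,-0.04,-5.73,0.0218,0.0025,-0.0105,1],[-0.07,-0.03,-5.74,0.0214,0.0046,-0.0104,1],|
```

drive_tool(
  rows=[
    [-0.08, 0, -5.74, 0.03, -0.012, -0.012, 1],
    [-0.07, 0, -5.74, 0.032, -0.009, -0.0104, 1],
    [-0.08, 0, -5.74, 0.033, -0.007, -0.0103, 1],
    [-0.07, 0, -5.74, 0.034, -0.005, -0.0104, 1],
    [-0.08, 0, -5.73, 0.034, -0.002, -0.0104, 1],
    [-0.07, 0, -5.74, 0.034, 0.0002, -0.0104, 1],
    [-0.08, 0, -5.73, 0.034, 0.0025, -0.0105, 1],
    [-0.07, 0, -5.74, 0.034, 0.0046, -0.0104, 1],
  ],
)

```text
time: 14.67
tool_pos: [0.4341, 0.2135, 0.1853]
tcp_rot: [1.456, 2.776, 0.011]
wrist_force: [0.3, 0.7, -0.6]
width: 1.004
grip_force: 0.0
```

```bash
cat > meas.py <<'E'
from layer import *
import sys
from scipy.optimize import minimize_scalar
def prof(v,i0,i1,rise):
    g=np.gradient(cv2.GaussianBlur(v.reshape(1,-1).astype(np.float32),(9,1),0)[0]);g=g[i0:i1]*(1 if rise else -1);k=int(np.argmax(g))
    k0=max(k-6,0);w=np.clip(g[k0:k+7],0,None);return i0+k0+(w*np.arange(len(w))).sum()/w.sum()
names=sys.argv[1].split(",")
for cam,n,im,d,hi in tapes(names):
    w=np.clip((hi-d)/hi,0,1);w=np.where(w>.45,w,0);Y=((np.arange(128)-64)*.5)[:,None];b=abs(Y)<14
    c=np.array([((w*Y*b)[:,i].sum()/(w*b)[:,i].sum(),(i-124)*.5) for i in range(54,195,4) if (w*b)[:,i].sum()>3])
    k=np.polyfit(c[:,1],c[:,0],1);r=int(round(64+2*k[1]));v=np.clip(1-d[r-3:r+4].mean(0)/hi,0,1)
    # tape/carton ends: off-tape rows rise in R-B
    e=im[r-4:r+5].sum(2).mean(0);off=np.r_[d[r-26:r-16],d[r+16:r+26]].mean(0)
    print(cam,n,"lat %.2f slope %.3f"%(k[1],k[0]),"tape ends",((prof(e,4,50,True)-124)/2).round(2),((prof(e,195,244,False)-124)/2).round(2),"body ends",((prof(off,4,50,True)-124)/2).round(2),((prof(off,195,244,False)-124)/2).round(2))
E
python3 look.py pl2; python3 meas.py far,right,left,near
python3 - <<'E'
import cv2,numpy as np
R=lambda c,n:cv2.imread(f"pics/r_{c}_{n}.png")
r=np.vstack([np.hstack([R(c,n) for c in("top","side")]) for n in("right","left","near")])
cv2.imwrite("pics/view2.png",np.vstack([cv2.resize(cv2.imread("pics/pl2.png"),(600,270)),cv2.resize(r,(600,320))]))
E
```

```text
14.6667 [0.4341 0.2135 0.1853] psi 0.6049 z [ 0.0096  0.003  -0.9999] w 1.0041060262948818 F [ 0.3  0.7 -0.6]
top far lat -0.07 slope -0.001 tape ends -48.06 49.51 body ends -48.27 55.52
top right lat -0.44 slope 0.005 tape ends -48.9 48.79 body ends -49.03 49.93
top left lat -1.70 slope -0.002 tape ends -46.32 51.3 body ends -47.89 39.35
top near lat 0.66 slope -0.002 tape ends -51.49 44.88 body ends -57.7 44.59
side far lat 0.17 slope -0.007 tape ends -48.56 46.24 body ends -50.48 48.59
side right lat -0.71 slope 0.006 tape ends -48.57 48.49 body ends -49.67 49.89
side left lat -2.27 slope 0.006 tape ends -46.4 50.56 body ends -48.08 44.33
side near lat 0.75 slope -0.001 tape ends -53.98 42.94 body ends -57.17 42.49
```

View pics/view2.png

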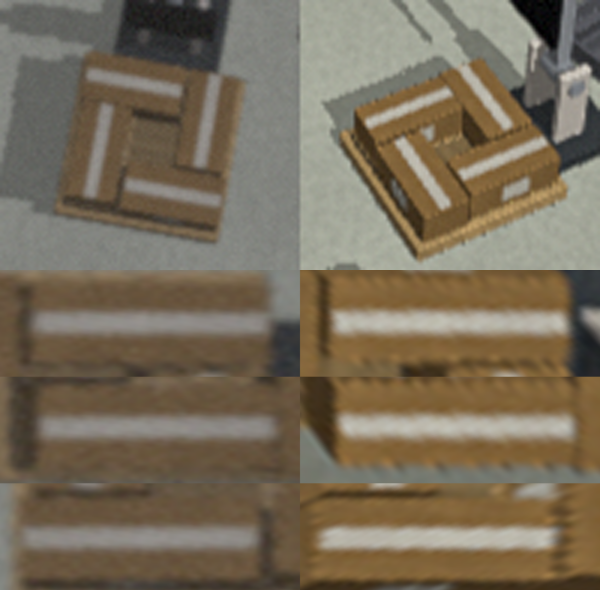

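The picture shows both cartons flat and square. Left is about +2.3 mm along x and -1.7 mm along y. Near is about -4 mm along y, as planned. I re-grip left and slide it into place.

Run:
```python
from plan import *
g=pw(-4.2e-3,51.5e-3);print(g)
plan([(*g,.13,1.37),(*g,.09,1.37)],1)
```

```text
[0.5627665 0.0026017]
-> (np.float64(0.5628), np.float64(0.0026), 0.13, 1.37) rows 8
[0.06,0.05,-5.5,-0.0307,-0.0017,0.007,1],[0.05,0.05,-5.5,-0.0304,-0.0047,0.0069,1],[0.06,0.05,-5.5,-0.0298,-0.0075,0.0069,1],[0.05,0.05,-5.5,-0.029,-0.0104,0.0069,1],[0.06,0.05,-5.5,-0.0278,-0.013,0.0069,1],[0.05,0.05,-5.5,-0.0265,-0.0157,0.0069,1],[0.06,0.05,-5.51,-0.0248,-0.0182,0.0069,1],[0.05,0.05,-5.5,-0.023,-0.0204,0.0069,1],|

-> (np.float64(0.5628), np.float64(0.0026), 0.09, 1.37) rows 2
[0,0,0,0,0,0.02,1],[0,0,0,0,0,0.02,1],
```

drive_tool(
  rows=[
    [0.06, 0.05, -5.5, -0.0307, -0.0017, 0.007, 1],
    [0.05, 0.05, -5.5, -0.0304, -0.0047, 0.0069, 1],
    [0.06, 0.05, -5.5, -0.0298, -0.0075, 0.0069, 1],
    [0.05, 0.05, -5.5, -0.029, -0.0104, 0.0069, 1],
    [0.06, 0.05, -5.5, -0.0278, -0.013, 0.0069, 1],
    [0.05, 0.05, -5.5, -0.0265, -0.0157, 0.0069, 1],
    [0.06, 0.05, -5.51, -0.0248, -0.0182, 0.0069, 1],
    [0.05, 0.05, -5.5, -0.023, -0.0204, 0.0069, 1],
  ],
)

```text
time: 15.53
tool_pos: [0.5623, -0.0018, 0.1282]
tcp_rot: [-0.316, -3.123, 0.0]
wrist_force: [1.4, -0.3, -0.5]
width: 0.996
grip_force: 0.0
```

drive_tool(
  rows=[
    [0, 0, 0, 0, 0, 0.02, 1],
    [0, 0, 0, 0, 0, 0.02, 1],
    [0, 0, 0, 0, 0, 0, 1],
    [0, 0, 0, 0, 0, 0, 1],
    [0, 0, 0, 0, 0, 0, 1],
    [0, 0, 0, 0, 0, 0, 1],
  ],
)

```text
time: 16.03
tool_pos: [0.5634, 0.0014, 0.0909]
tcp_rot: [0.318, 3.124, 0.001]
wrist_force: [0.6, 1.3, 0.9]
width: 1.002
grip_force: 0.0
```

Run:
```python
from plan import *
s=status.read_state();print(s["time"],s["tool_pos"],s["joint_vel"].round(4))
g=pw(-4.2e-3,51.5e-3)
plan([(*g,.07,1.37),(*g,.032,1.37)],1,.02)
```

```text
16.0333 [0.56336469 0.0014149  0.090946  ] [ 0.0084 -0.0076 -0.0066  0.0022 -0.0016 -0.0015]
-> (np.float64(0.5628), np.float64(0.0026), 0.07, 1.37) rows 2
[0.01,0.04,-0.07,0.0004,0.0005,0.0105,1],[0.02,0.03,-0.06,0.0004,0.0005,0.0104,1],
-> (np.float64(0.5628), np.float64(0.0026), 0.032, 1.37) rows 2
[0,0,0,0,0,0.019,1],[0,0,0,0,0,0.019,1],
```

drive_tool(
  rows=[
    [0, 0.04, -0.07, 0.0004, 0.0005, 0.0105, 1],
    [0, 0.03, -0.06, 0.0004, 0.0005, 0.0104, 1],
    [0, 0, 0, 0, 0, 0.019, 1],
    [0, 0, 0, 0, 0, 0.018, 1],
    [0, 0, 0, 0, 0, 0, 1],
    [0, 0, 0, 0, 0, 0, 1],
    [0, 0, 0, 0, 0, 0, 1],
  ],
)

```text
time: 16.62
tool_pos: [0.5621, 0.0031, 0.0321]
tcp_rot: [-0.313, -3.124, -0.001]
wrist_force: [0.1, 0.5, 0.5]
width: 1.001
grip_force: 0.0
```

Run:
```python
from plan import *
s=status.read_state();print(s["time"],s["tool_pos"],s["wrist_force"])
g=pw(-4.2e-3,51.5e-3)
plan([(*g,.033,1.37)],1,.02)
```

```text
16.6167 [0.56208758 0.00308382 0.03209746] [0.12061591 0.53629349 0.5215837 ]
-> (np.float64(0.5628), np.float64(0.0026), 0.033, 1.37) rows 1
[0.02,-0.09,0.05,-0.0008,-0.0003,-0.0009,1],
```

drive_tool(
  rows=[
    [0, 0, 0, -0.0005, -0.0003, 0, 0.4],
    [0, 0, 0, 0, 0, 0, 0.4],
    [0, 0, 0, 0, 0, 0, 0.4],
    [0, 0, 0, 0, 0, 0, 0.4],
    [0, 0, 0, 0, 0, 0, 0.4],
    [0, 0, 0, 0, 0, 0, 0.4],
  ],
  force=25,
)

```text
time: 17.12
tool_pos: [0.5633, 0.0025, 0.033]
tcp_rot: [0.314, 3.126, 0.001]
wrist_force: [0.1, 0.7, 6.2]
width: 0.581
grip_force: 28.3
```

drive_tool(
  rows=[
    [0, 0, 0, 0.0023, 0, 0, 0.4],
    [0, 0, 0, 0, 0, 0, 0.4],
    [0, 0, 0, 0, 0, 0, 0.4],
    [0, 0, 0, 0, 0, 0, 0.4],
  ],
)

```text
time: 17.45
tool_pos: [0.5617, 0.0028, 0.033]
tcp_rot: [0.314, 3.124, 0.001]
wrist_force: [1.9, -0.2, 6.6]
width: 0.576
grip_force: 28.3
```

Run:
```python
from plan import *
s=status.read_state();print(s["time"],s["tool_pos"],s["wrist_force"],s["width"])
d=s["tool_pos"][:2]-PX;c,q=np.cos(PY),np.sin(PY);print("press",c*d[0]+q*d[1],-q*d[0]+c*d[1])
```

```text
17.45 [0.56167823 0.00276644 0.03297053] [ 1.89830024 -0.1661808   6.55132821] 0.57596580087163
press -0.005299248499196282 0.051444153549492846
```

drive_tool(
  rows=[
    [0, 0, 0, 0.001, 0, 0, 0.4],
    [0, 0, 0, 0, 0, 0, 0.4],
    [0, 0, 0, 0, 0, 0, 1],
    [0, 0, 0, 0, 0, 0, 1],
    [0, 0, 0, 0, 0, 0, 1],
    [0, 0, 0, 0, 0, 0, 1],
    [0, 0, 0, 0, 0, -0.03, 1],
    [0, 0, 0, 0, 0, -0.04, 1],
  ],
)

```text
time: 18.12
tool_pos: [0.5541, 0.0033, 0.0973]
tcp_rot: [-0.313, -3.112, 0.0]
wrist_force: [0.6, -0.1, 0.5]
width: 1.0
grip_force: 0.0
```

Run:
```python
from plan import *
s=status.read_state();print(s["tool_pos"])
g=pw(-51.5e-3,-10.5e-3)
plan([(*g,.11,-.201)],1)
```

```text
[0.55405449 0.00328683 0.09725837]
-> (np.float64(0.504), np.float64(-0.0487), 0.11, -0.201) rows 15
[-0.05,-0.04,6,0.0026,-0.0041,-0.0008,1],[-0.05,-0.04,6,0.0021,-0.0043,-0.0008,1],[-0.05,-0.04,6,0.0017,-0.0045,-0.0008,1],[-0.04,-0.04,6,0.0012,-0.0046,-0.0009,1],[-0.05,-0.04,6,0.0007,-0.0048,-0.0008,1],[-0.04,-0.04,6,0.0003,-0.0048,-0.0008,1],[-0.04,-0.03,6,-0.0003,-0.0048,-0.0009,1],[-0.05,-0.04,6,-0.0008,-0.0048,-0.0008,1],|
[-0.04,-0.03,6.01,-0.0013,-0.0046,-0.0008,1],[-0.05,-0.04,6,-0.0018,-0.0045,-0.0009,1],[-0.04,-0.03,6.01,-0.0022,-0.0042,-0.0008,1],[-0.05,-0.04,6,-0.0027,-0.004,-0.0009,1],[-0.04,-0.03,6.01,-0.003,-0.0037,-0.0008,1],[-0.05,-0.04,6,-0.0035,-0.0034,-0.0009,1],[-0.04,-0.03,6.01,-0.0038,-0.003,-0.0008,1],
```

drive_tool(
  rows=[
    [0, 0, 6, 0.0026, -0.0041, -0.0008, 1],
    [0, 0, 6, 0.0021, -0.0043, -0.0008, 1],
    [0, 0, 6, 0.0017, -0.0045, -0.0008, 1],
    [0, 0, 6, 0.0012, -0.0046, -0.0009, 1],
    [0, 0, 6, 0.0007, -0.0048, -0.0008, 1],
    [0, 0, 6, 0.0003, -0.0048, -0.0008, 1],
    [0, 0, 6, -0.0003, -0.0048, -0.0009, 1],
    [0, 0, 6, -0.0008, -0.0048, -0.0008, 1],
  ],
)

```text
time: 18.78
tool_pos: [0.5314, -0.0247, 0.1078]
tcp_rot: [-1.564, -2.721, 0.002]
wrist_force: [0.8, 0.1, -0.0]
width: 1.003
grip_force: 0.0
```

drive_tool(
  rows=[
    [0, 0, 6.01, -0.0013, -0.0046, -0.0008, 1],
    [0, 0, 6, -0.0018, -0.0045, -0.0009, 1],
    [0, 0, 6.01, -0.0022, -0.0042, -0.0008, 1],
    [0, 0, 6, -0.0027, -0.004, -0.0009, 1],
    [0, 0, 6.01, -0.003, -0.0037, -0.0008, 1],
    [0, 0, 6, -0.0035, -0.0034, -0.0009, 1],
    [0, 0, 6.01, -0.0038, -0.003, -0.0008, 1],
    [0, 0, 0, 0, 0, 0, 1],
  ],
)

```text
time: 19.45
tool_pos: [0.5079, -0.0492, 0.1138]
tcp_rot: [-2.434, -1.982, 0.004]
wrist_force: [-0.4, -0.2, 0.4]
width: 1.003
grip_force: 0.0
```

drive_tool(
  rows=[
    [0, 0, 0, 0, 0, 0, 1],
    [0, 0, 0, 0, 0, 0, 1],
    [0, 0, 0, 0, 0, 0, 1],
  ],
)

```text
time: 19.7
tool_pos: [0.5091, -0.0487, 0.1142]
tcp_rot: [-2.43, -1.988, 0.002]
wrist_force: [0.3, 0.4, -0.3]
width: 1.0
grip_force: 0.0
```

```bash
python3 meas.py left,far
python3 - <<'E'
from plan import *
s=status.read_state();print(s["tool_pos"])
g=pw(-51.5e-3,-10.5e-3)
plan([(*g,.08,-.201),(*g,.032,-.201)],1,.025)
E
```

```text
top left lat 1.43 slope -0.019 tape ends -45.31 42.63 body ends -48.14 41.64
top far lat 0.00 slope 0.000 tape ends -46.27 46.26 body ends -42.53 57.85
side left lat -1.39 slope -0.065 tape ends -49.77 48.5 body ends -50.72 57.87
side far lat 1.55 slope 0.068 tape ends -48.99 37.94 body ends -50.86 50.27
[ 0.50918576 -0.04872985  0.11426791]
-> (np.float64(0.504), np.float64(-0.0487), 0.08, -0.201) rows 2
[-0.06,-0.01,0.03,-0.0005,-0.0025,0.0171,1],[-0.06,-0.01,0.04,-0.0005,-0.0025,0.0172,1],
-> (np.float64(0.504), np.float64(-0.0487), 0.032, -0.201) rows 2
[0,0,0,0,0,0.024,1],[0,0,0,0,0,0.024,1],
```

drive_tool(
  rows=[
    [0, 0, 0, -0.0005, -0.0025, 0.0171, 1],
    [0, 0, 0, -0.0005, -0.0025, 0.0172, 1],
    [0, 0, 0, 0, 0, 0.024, 1],
    [0, 0, 0, 0, 0, 0.022, 1],
    [0, 0, 0, 0, 0, 0, 1],
    [0, 0, 0, 0, 0, 0, 1],
    [0, 0, 0, 0, 0, 0, 1],
  ],
)

```text
time: 20.38
tool_pos: [0.5047, -0.0489, 0.0349]
tcp_rot: [-2.432, -1.987, 0.0]
wrist_force: [0.3, -0.6, 0.2]
width: 0.999
grip_force: 0.0
```

Run:
```python
from plan import *
s=status.read_state();print(s["time"],s["tool_pos"],s["wrist_force"])
d=s["tool_pos"][:2]-PX;c,q=np.cos(PY),np.sin(PY);print("press",c*d[0]+q*d[1],-q*d[0]+c*d[1])
g=pw(-51.5e-3,-10.5e-3)
plan([(*g,.033,-.201)],1,.025)
```

```text
20.3833 [ 0.50467862 -0.04885749  0.03494144] [ 0.26612195 -0.63570552  0.21411455]
press -0.05084462570956382 -0.010520390134615731
-> (np.float64(0.504), np.float64(-0.0487), 0.033, -0.201) rows 1
[-0.05,-0.02,0.02,0,-0.0007,0.0019,1],
```

drive_tool(
  rows=[
    [0, 0, 0, 0, -0.0007, 0.001, 0.4],
    [0, 0, 0, 0, 0, 0, 0.4],
    [0, 0, 0, 0, 0, 0, 0.4],
    [0, 0, 0, 0, 0, 0, 0.4],
    [0, 0, 0, 0, 0, 0, 0.4],
    [0, 0, 0, 0.004, 0, 0, 0.4],
    [0, 0, 0, 0, 0, 0, 0.4],
    [0, 0, 0, 0, 0, 0, 0.4],
  ],
)

```text
time: 21.05
tool_pos: [0.5052, -0.0453, 0.0344]
tcp_rot: [2.432, 1.987, 0.0]
wrist_force: [-0.9, -1.4, 5.3]
width: 0.582
grip_force: 28.0
```

drive_tool(
  rows=[
    [0, 0, 0, 0, 0, 0, 0.4],
    [0, 0, 0, 0, 0, 0, 0.4],
  ],
)

```text
time: 21.22
tool_pos: [0.5052, -0.0453, 0.0344]
tcp_rot: [2.433, 1.987, 0.0]
wrist_force: [-0.2, -0.6, 4.7]
width: 0.579
grip_force: 28.0
```

Run:
```python
from plan import *
s=status.read_state();print(s["time"],s["tool_pos"],s["wrist_force"])
d=s["tool_pos"][:2]-PX;c,q=np.cos(PY),np.sin(PY);print("press",c*d[0]+q*d[1],-q*d[0]+c*d[1])
```

```text
21.2167 [ 0.50519327 -0.0452678   0.03437519] [-0.18272895 -0.55789632  4.6978374 ]
press -0.05105701712820556 -0.006900219244380454
```

drive_tool(
  rows=[
    [0, 0, 0, 0.0004, -0.0003, 0, 0.4],
    [0, 0, 0, 0, 0, 0, 0.4],
    [0, 0, 0, 0, 0, 0, 1],
    [0, 0, 0, 0, 0, 0, 1],
    [0, 0, 0, 0, 0, 0, 1],
    [0, 0, 0, 0, 0, 0, 1],
    [0, 0, 0, 0, 0, -0.03, 1],
    [0, 0, 0, 0, 0, -0.04, 1],
  ],
)

```text
time: 21.88
tool_pos: [0.4993, -0.0436, 0.0993]
tcp_rot: [-2.426, -1.981, 0.013]
wrist_force: [-0.2, -0.1, 0.3]
width: 1.001
grip_force: 0.0
```

drive_tool(
  rows=[
    [0, 0, 0, 0.03, -0.005, -0.025, 0.4],
    [0, 0, 0, 0.033, -0.005, -0.025, 0.4],
    [0, 0, 0, 0.033, -0.005, -0.025, 0.4],
    [0, 0, 0, 0.033, -0.005, -0.025, 0.4],
    [0, 0, 0, 0.033, -0.005, -0.025, 0.4],
    [0, 0, 0, 0.033, -0.005, -0.025, 0.4],
    [0, 0, 0, 0.033, -0.005, -0.025, 0.4],
    [0, 0, 0, 0.033, -0.005, -0.025, 0.4],
  ],
)

```text
time: 22.55
tool_pos: [0.5165, 0.2207, 0.304]
tcp_rot: [-2.432, -1.986, 0.002]
wrist_force: [0.7, -0.5, 0.3]
width: 0.4
grip_force: 0.0
```

```bash
python3 look.py pl3; python3 meas.py far,right,left,near
python3 - <<'E'
from plan import *
for cam in("top","side"):
    p=read_camera(cam)
    print(cam,"T pred",[proj(p,[*pw(.12,y),.31]).round(1).tolist() for y in(.07,.042,0,-.07)])
    m=masks_of(p,"lever")[0]
    print(m["bbox"],m["score"])
    if cam=="side": c=p["color"][165:260,340:430]
    else: t=p["color"][150:245,285:375]
save("v3.png",np.hstack([cv2.resize(t,(360,380),interpolation=cv2.INTER_CUBIC),cv2.resize(c,(360,380),interpolation=cv2.INTER_CUBIC)]))
plan([(.6826,-.0315,.34,-.201),(.6826,-.0315,.293,-.201)],.45)
E
```

```text
22.55 [0.5165 0.2207 0.304 ] psi -0.2008 z [-2.2e-03  5.0e-04 -1.0e+00] w 0.3995180949641754 F [ 0.7 -0.5  0.3]
top far lat -0.14 slope -0.004 tape ends -48.02 49.26 body ends -48.78 55.87
top right lat -0.39 slope 0.008 tape ends -48.1 48.8 body ends -48.92 49.49
top left lat -1.95 slope -0.002 tape ends -49.34 49.5 body ends -49.35 48.31
top near lat -0.52 slope -0.007 tape ends -48.82 46.86 body ends -57.15 46.98
side far lat 0.13 slope -0.004 tape ends -48.65 46.17 body ends -50.36 48.56
side right lat -0.76 slope 0.008 tape ends -48.45 48.44 body ends -49.49 49.9
side left lat -2.40 slope -0.004 tape ends -49.3 48.46 body ends -50.27 48.23
side near lat -0.40 slope -0.003 tape ends -50.53 46.54 body ends -52.72 45.03
top T pred [[308.5, 161.4], [318.9, 163.3], [334.6, 166.2], [360.7, 170.9]]
[308.5, 160.7, 365.7, 202.1] 0.71
side T pred [[376.7, 180.4], [382.1, 186.0], [390.5, 194.6], [405.3, 209.9]]
[243.4, 183.5, 262.0, 209.4] 0.3
-> (0.6826, -0.0315, 0.34, -0.201) rows 9
[-0.03,0.01,-0.01,-0.0234,0.0236,-0.0044,0.45],[-0.03,0.01,-0.01,-0.0234,0.0237,-0.0044,0.45],[-0.03,0.01,-0.01,-0.0234,0.0236,-0.0043,0.45],[-0.03,0.01,-0.01,-0.0235,0.0237,-0.0044,0.45],[-0.03,0.01,-0.01,-0.0234,0.0236,-0.0043,0.45],[-0.03,0.01,-0.01,-0.0234,0.0236,-0.0044,0.45],[-0.03,0.01,-0.01,-0.0234,0.0237,-0.0043,0.45],[-0.03,0.02,-0.01,-0.0235,0.0236,-0.0043,0.45],|
[-0.02,0.01,0,-0.0234,0.0236,-0.0044,0.45],
-> (0.6826, -0.0315, 0.293, -0.201) rows 2
[0,0,0,0,0,0.0235,0.45],[0,0,0,0,0,0.0235,0.45],
```

View pics/v3.png

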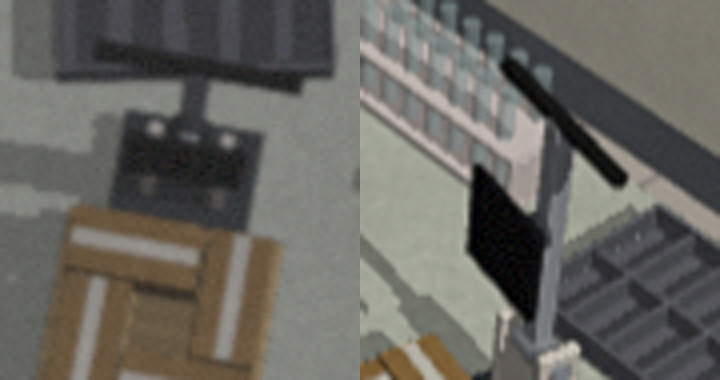

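The crop shows the T at the predicted pixels: top (308–361, 161–171), side (377–405, 180–210). The layer looks good, but left's tape reads 2 mm toward the well, so I check its body edges.

Run:
```python
import cv2,numpy as np
for c in("top","side"):
  for n in("right","left","far","near"):
    im=cv2.imread(f"pics/r_{c}_{n}.png").astype(int)
    # the half beside the well is the +X half for left, -X for right ...
    for nm,sl in(("-X",slice(40,110)),("+X",slice(138,208))):
        L=im[:,sl].sum(2).mean(1);print(c,n,nm,[int(v/3) for v in L[::2]])
```

```text
top right -X [121, 119, 117, 114, 110, 106, 102, 97, 93, 90, 87, 85, 84, 84, 84, 84, 85, 84, 83, 82, 83, 85, 89, 95, 103, 113, 123, 132, 138, 141, 144, 145, 145, 144, 142, 137, 131, 122, 113, 104, 96, 90, 86, 85, 85, 86, 86, 86, 86, 85, 84, 84, 83, 82, 79, 76, 73, 73, 75, 78, 81, 83, 84, 84]
top right +X [123, 121, 118, 115, 112, 108, 104, 100, 95, 91, 88, 85, 83, 83, 82, 83, 84, 84, 84, 83, 84, 85, 87, 91, 98, 107, 117, 126, 132, 137, 139, 141, 142, 141, 139, 136, 130, 122, 114, 104, 97, 91, 87, 85, 83, 83, 83, 83, 83, 84, 84, 84, 84, 83, 81, 77, 74, 72, 72, 73, 76, 81, 87, 93]
top left -X [97, 91, 86, 82, 80, 80, 81, 83, 84, 85, 86, 86, 86, 85, 84, 84, 84, 84, 83, 84, 85, 90, 97, 106, 116, 126, 133, 139, 141, 143, 143, 143, 143, 140, 136, 129, 120, 110, 101, 93, 89, 86, 85, 85, 85, 85, 85, 85, 85, 85, 85, 84, 84, 83, 82, 82, 83, 84, 84, 85, 86, 88, 89, 90]
top left +X [93, 96, 97, 95, 92, 89, 87, 85, 84, 84, 84, 84, 84, 84, 84, 84, 84, 83, 83, 83, 85, 89, 95, 104, 115, 124, 131, 136, 139, 140, 141, 141, 140, 137, 133, 126, 117, 107, 99, 91, 87, 84, 83, 83, 83, 83, 84, 84, 83, 83, 8
[... 2843 characters left out ...]
3, 151, 134, 117, 102, 92, 88, 87, 88, 89, 89, 90, 91, 92, 92, 93, 93, 93, 92, 87, 79, 69, 62, 61, 70, 84, 100, 113]
side near -X [125, 119, 108, 94, 77, 64, 58, 61, 72, 83, 91, 94, 93, 92, 91, 91, 91, 91, 90, 89, 88, 88, 90, 97, 110, 126, 145, 160, 170, 173, 174, 173, 172, 173, 173, 171, 164, 150, 131, 111, 96, 89, 87, 88, 90, 91, 92, 92, 92, 92, 93, 93, 94, 95, 95, 91, 81, 67, 55, 48, 49, 56, 64, 72]
side near +X [101, 106, 110, 113, 114, 112, 108, 103, 99, 96, 94, 93, 92, 93, 93, 93, 93, 92, 91, 91, 90, 90, 93, 101, 114, 130, 148, 164, 173, 178, 179, 178, 178, 177, 176, 171, 160, 144, 124, 107, 95, 90, 89, 90, 90, 90, 91, 92, 93, 94, 94, 95, 96, 97, 95, 89, 78, 65, 53, 46, 44, 45, 45, 46]
```

Relative to the press the cartons are within 2 mm and under 0.6° of their places. That leaves the designed gaps, so I accept it. Now the lever.

drive_tool(
  rows=[
    [0, 0, 0, -0.0234, 0.0236, -0.018, 0.45],
    [0, 0, 0, -0.0234, 0.0237, -0.018, 0.45],
    [0, 0, 0, -0.0234, 0.0236, -0.01, 0.45],
    [0, 0, 0, -0.0235, 0.0237, 0, 0.45],
    [0, 0, 0, -0.0234, 0.0236, 0, 0.45],
    [0, 0, 0, -0.0234, 0.0236, 0, 0.45],
    [0, 0, 0, -0.0234, 0.0237, 0, 0.45],
    [0, 0, 0, -0.0235, 0.0236, 0, 0.45],
  ],
)

```text
time: 23.62
tool_pos: [0.665, -0.0054, 0.3473]
tcp_rot: [-2.433, -1.983, 0.004]
wrist_force: [0.1, 0.9, 0.3]
width: 0.449
grip_force: 0.0
```

drive_tool(
  rows=[
    [0, 0, 0, -0.0234, 0.0236, 0, 0.45],
    [0, 0, 0, 0, 0, 0, 0.45],
    [0, 0, 0, 0, 0, 0, 0.45],
    [0, 0, 0, 0, 0, 0, 0.45],
    [0, 0, 0, 0, 0, 0, 0.45],
  ],
)

```text
time: 24.03
tool_pos: [0.6827, -0.0298, 0.3481]
tcp_rot: [-2.431, -1.985, 0.003]
wrist_force: [0.1, 0.6, -0.6]
width: 0.453
grip_force: 0.0
```

Run:
```python
from plan import *
s=status.read_state();print(s["time"],s["tool_pos"],s["wrist_force"],s["q"].round(2))
plan([(.6826,-.0315,.335,-.201),(.6826,-.0315,.294,-.201)],.45,.025)
```

```text
24.0333 [ 0.68274682 -0.02976145  0.34810086] [ 0.14721903  0.55629501 -0.57775182] [-0.08  0.24  1.43  0.    1.48  0.12]
-> (0.6826, -0.0315, 0.335, -0.201) rows 1
[-0.18,-0.03,-0.01,-0.0017,0.0002,0.0131,0.45],
-> (0.6826, -0.0315, 0.294, -0.201) rows 2
[0,0,0,0,0,0.0205,0.45],[0,0,0,0,0,0.0205,0.45],
```

drive_tool(
  rows=[
    [0, 0, 0, -0.0017, 0.0002, 0.0131, 0.45],
    [0, 0, 0, 0, 0, 0.02, 0.45],
    [0, 0, 0, 0, 0, 0.02, 0.45],
    [0, 0, 0, 0, 0, 0, 0.45],
    [0, 0, 0, 0, 0, 0, 0.45],
  ],
  force=30,
)

```text
time: 24.45
tool_pos: [0.6817, -0.0307, 0.2933]
tcp_rot: [-2.428, -1.986, 0.006]
wrist_force: [0.7, -0.2, -0.0]
width: 0.452
grip_force: 0.0
```

drive_tool(
  rows=[
    [0, 0, 0, 0, 0, 0, 0.05],
    [0, 0, 0, 0, 0, 0, 0.05],
    [0, 0, 0, 0, 0, 0, 0.05],
    [0, 0, 0, 0, 0, 0, 0.05],
    [0, 0, 0, 0, 0, 0, 0.05],
  ],
)

```text
time: 24.87
tool_pos: [0.6822, -0.031, 0.2974]
tcp_rot: [-2.43, -1.986, 0.002]
wrist_force: [-5.1, 2.3, 2.0]
width: 0.151
grip_force: 29.2
```

```bash
cat > arc.py <<'E'
from plan import *
import sys
def lev():
    s=status.read_state();d=s["tool_pos"][:2]-PX;c,q=np.cos(PY),np.sin(PY)
    print(s["time"],"press",np.round([c*d[0]+q*d[1],-q*d[0]+c*d[1],s["tool_pos"][2]],4),"F",s["wrist_force"].round(1),"w",s["width"],"grip",s["grip_force"])
    return c*d[0]+q*d[1],s["tool_pos"][2]
if __name__=="__main__":
    zo=float(sys.argv[1]);x,z=lev()
    plan([(*pw(.12-.215*np.sin(t),.042),.095+.215*np.cos(t)-zo,-.201) for t in map(float,sys.argv[2:])],.05,.036)
E
python3 -c "
from arc import *
lev()"
```

```text
24.8667 press [0.1195 0.0425 0.2974] F [-5.1  2.3  2. ] w 0.15099286613978213 grip 29.198610484600067
```

```bash
python3 arc.py .0126 .08 .18 .28 .38 .48 .58 .68 .78 .88 .98 1.08 1.18 1.28 1.36 1.43 | grep -v -e '->'
```

```text
24.8667 press [0.1195 0.0425 0.2974] F [-5.1  2.3  2. ] w 0.15099286613978213 grip 29.198610484600067
[-0.2,-0.05,0.02,-0.0005,-0.0167,0.0007,0.05],
[0,0,0,0.0001,-0.0213,0.0028,0.05],
[0,0,0,0,-0.021,0.0049,0.05],
[0,0,0,0,-0.0203,0.0069,0.05],
[0,0,0,0,-0.0195,0.009,0.05],
[0,0,0,0,-0.0186,0.0109,0.05],
[0,0,0,0,-0.0173,0.0126,0.05],
[0,0,0,0,-0.0161,0.0144,0.05],|

[0,0,0,0,-0.0145,0.0158,0.05],
[0,0,0,0,-0.0128,0.0172,0.05],
[0,0,0,0,-0.0111,0.0185,0.05],
[0,0,0,0,-0.0091,0.0194,0.05],
[0,0,0,0,-0.0072,0.0203,0.05],
[0,0,0,0,-0.0043,0.0166,0.05],
[0,0,0,0,-0.0026,0.0148,0.05],
```

drive_tool(
  rows=[
    [0, 0, 0, 0, -0.0167, 0.0007, 0.05],
    [0, 0, 0, 0, -0.0213, 0.0028, 0.05],
    [0, 0, 0, 0, -0.021, 0.0049, 0.05],
    [0, 0, 0, 0, -0.0203, 0.0069, 0.05],
    [0, 0, 0, 0, -0.0195, 0.009, 0.05],
    [0, 0, 0, 0, -0.0186, 0.0109, 0.05],
    [0, 0, 0, 0, 0, 0, 0.05],
    [0, 0, 0, 0, 0, 0, 0.05],
  ],
)

```text
time: 25.53
tool_pos: [0.5679, -0.0081, 0.2629]
tcp_rot: [-2.433, -1.988, -0.001]
wrist_force: [-2.6, -1.4, 6.7]
width: 0.145
grip_force: 31.8
```

```bash
python3 arc.py .0126 .68 .78 .88 .98 1.08 1.18 1.28 1.36 | grep -v -e '->'
```

```text
25.5333 press [0.003  0.042  0.2629] F [-2.6 -1.4  6.7] w 0.14536772593263672 grip 31.8328195810318
[0.01,-0.02,0.02,0,-0.0182,0.0133,0.05],
[0,0,0,0,-0.016,0.0143,0.05],
[0,0,0,0,-0.0145,0.0159,0.05],
[0,0,0,0,-0.0128,0.0172,0.05],
[0,0,0,0,-0.0111,0.0184,0.05],
[0,0,0,0,-0.0092,0.0195,0.05],
[0,0,0,0,-0.0072,0.0202,0.05],
[0,0,0,0,-0.0042,0.0167,0.05],|
```

drive_tool(
  rows=[
    [0, 0, 0, 0, -0.0182, 0.0133, 0.05],
    [0, 0, 0, 0, -0.016, 0.0143, 0.05],
    [0, 0, 0, 0, -0.0145, 0.0159, 0.05],
    [0, 0, 0, 0, -0.0128, 0.0172, 0.05],
    [0, 0, 0, 0, -0.0111, 0.0184, 0.05],
    [0, 0, 0, 0, -0.0092, 0.0195, 0.05],
    [0, 0, 0, 0, 0, 0, 0.05],
    [0, 0, 0, 0, 0, 0, 0.05],
  ],
)

```text
time: 26.2
tool_pos: [0.4873, 0.008, 0.1627]
tcp_rot: [-2.431, -1.986, 0.005]
wrist_force: [-7.3, -0.6, 4.7]
width: 0.146
grip_force: 34.3
```

```bash
python3 arc.py .0126 1.28 1.36 1.42 1.47 | grep -v -e '->'
```

```text
26.2 press [-0.0792  0.0417  0.1627] F [-7.3 -0.6  4.7] w 0.1461497135553523 grip 34.33874309062958
[-0.24,0.03,0.01,0.0003,-0.0067,0.0187,0.05],
[0,0,0,0,-0.0042,0.0166,0.05],
[0,0,0,0,-0.0024,0.0127,0.05],
[0,0,0,0,-0.0013,0.0107,0.05],
```

drive_tool(
  rows=[
    [-0.24, 0, 0, 0.0003, -0.0067, 0.0187, 0.05],
    [0, 0, 0, 0, -0.0042, 0.0166, 0.05],
    [0, 0, 0, 0, -0.0024, 0.0127, 0.05],
    [0, 0, 0, 0, -0.0013, 0.0107, 0.05],
    [0, 0, 0, 0, 0, 0, 0.05],
    [0, 0, 0, 0, 0, 0, 0.05],
    [0, 0, 0, 0, 0, 0, 0.05],
  ],
)

```text
time: 26.78
tool_pos: [0.472, 0.0111, 0.1038]
tcp_rot: [-2.431, -1.986, 0.006]
wrist_force: [-10.2, -0.9, 4.3]
width: 0.145
grip_force: 35.6
```

```bash
python3 arc.py .0126 1.52 1.57 | grep -v -e '->'
```

```text
26.7833 press [-0.0948  0.0417  0.1038] F [-10.2  -0.9   4.3] w 0.14507993472243053 grip 35.617684721946716
[-0.22,0.08,0.01,0.0003,0.0001,0.0105,0.05],
[0,0,0,0,-0.0002,0.0107,0.05],
```

drive_tool(
  rows=[
    [-0.22, 0, 0, 0, -0.0015, 0.009, 0.05],
    [0, 0, 0, 0, 0, 0.008, 0.05],
    [0, 0, 0, 0, 0, 0.005, 0.05],
    [0, 0, 0, 0, 0, 0, 0.05],
    [0, 0, 0, 0, 0, 0, 0.05],
    [0, 0, 0, 0, 0, 0, 0.05],
    [0, 0, 0, 0, 0, 0, 0.05],
  ],
)

```text
time: 27.37
tool_pos: [0.4705, 0.0114, 0.0819]
tcp_rot: [2.433, 1.987, -0.002]
wrist_force: [-12.2, 0.3, 4.7]
width: 0.149
grip_force: 36.2
```

Run:
```python
from arc import *
x,z=lev();print("theta",np.arccos((z+.0126-.095)/.215))
p=read_camera("side");save("fin_s.png",p["color"])
u,v=proj(p,[*pw(-.03,0),.08]).astype(int);save("fin.png",cv2.resize(p["color"][v-50:v+50,u-65:u+65],None,fx=6,fy=6,interpolation=cv2.INTER_CUBIC))
for t in("lever","foot"): print(t,[(m["score"],m["bbox"]) for m in masks_of(p,t)][:2])
# prediction of T ends and foot plate for theta 1.57
print("origin",u-65,v-50)
for th in(1.51,1.57,1.63):
    print(th,[proj(p,[*pw(.12-.215*np.sin(th),y),.095+.215*np.cos(th)]).round(1).tolist() for y in(.07,-.07)])
```

```text
27.3667 press [-0.0964  0.0417  0.0819] F [-12.2   0.3   4.7] w 0.14906234950449468 grip 36.21164381504059
theta 1.5730353808746074
lever [(0.9, [312.3, 245.5, 389.0, 293.8])]
foot []
origin 274 221
1.51 [[309.1, 256.9], [331.6, 289.8]]
1.57 [[309.1, 259.9], [331.4, 292.8]]
1.63 [[309.4, 262.9], [331.6, 295.7]]
```

View pics/fin.png

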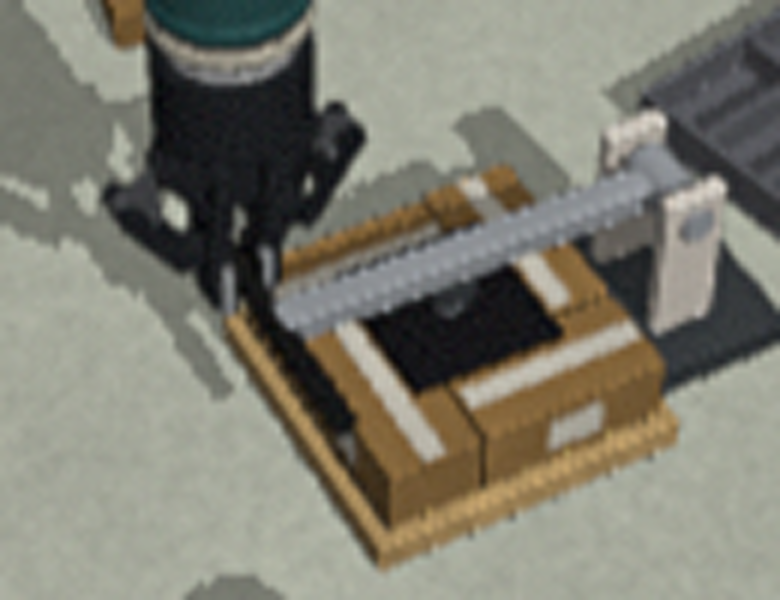

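The picture shows the finished layer with the lever level and the foot plate on the cartons. The T's free end is at crop (345,428). I fit the lever angle to the dark T in the picture to check the foot travel, after easing the sideways pull.

drive_tool(
  rows=[
    [0, 0, 0, 0, -0.0025, 0, 0.05],
    [0, 0, 0, 0, 0, 0, 0.05],
    [0, 0, 0, 0, 0, 0, 0.05],
    [0, 0, 0, 0, 0, 0, 0.05],
  ],
)

```text
time: 27.85
tool_pos: [0.4705, 0.0114, 0.0831]
tcp_rot: [2.429, 1.985, 0.004]
wrist_force: [-7.9, -2.3, 4.2]
width: 0.148
grip_force: 36.2
```

```bash
cat > th.py <<'E'
from fit import *
from arc import lev,pw,PX,PY
from scipy.spatial.transform import Rotation as Rn
x,z=lev();print("theta tool",np.arccos((z+.0126-.095)/.215))
p=read_camera("side");lum=cv2.cvtColor(p["color"],cv2.COLOR_RGB2GRAY).astype(float)
# T free part: profile across the bar at several y, in pixels along image normal
def axis(th,y): return proj(p,[*pw(.12-.215*np.sin(th),y),.095+.215*np.cos(th)])
def mask(th):
    c=[]
    for y in(-.07,-.018):
        for a in(-.007,.007):
            for b in(-.007,.007): c.append([*pw(.12-.215*np.sin(th)+a,y),.095+.215*np.cos(th)+b])
    return [np.array(c)]
a=proj(p,[*pw(-.095,-.045),.095]).astype(int);win=(a[0]-12,a[1]-14,a[0]+14,a[1]+14)
sub=lum[win[1]:win[3],win[0]:win[2]];print(sub[::3,::3].astype(int))
ths=np.arange(1.44,1.70,.01);best=[]
for th in ths:
    m=render(p,mask(th),win);k=cv2.dilate((m>0).astype(np.uint8),np.ones((5,5)))>0
    best.append((np.mean(sub[m>.9]),np.corrcoef(m.ravel(),-np.minimum(sub,110).ravel())[0,1]))
best=np.array(best);i=best[:,1].argmax();q=np.polyfit(ths[max(i-4,0):i+5],best[max(i-4,0):i+5,1],2);print("theta img",-q[1]/2/q[0],best[i])
E
python3 th.py
```

```text
27.85 press [-0.0963  0.0417  0.0831] F [-7.9 -2.3  4.2] w 0.14833087626037134 grip 36.176007986068726
theta tool 1.5677135077792794
[[ 63  22 146 143 142 133 122 112  37]
 [ 87  16  59 126 121 158 144  16  19]
 [141  63  22  28 112 107 189  84  17]
 [ 70 139  41  25  55 105 142 189  40]
 [111 121 101  20  21 106 101 187 188]
 [171  82 141  54  20  26 110 105 185]
 [168 169  69 139  36  27  62 104 135]
 [167 168 132 115 104  65  58 104 102]
 [172 170 168  73 139  31  65  94 106]
 [167 166 170 167  68 138  45  49 108]]
theta img 1.5678391368884277 [31.48958333  0.5785111 ]
```

drive_tool(
  rows=[
    [0, 0, 0, 0, 0, 0.0003, 0.05],
    [0, 0, 0, 0, 0, 0, 0.05],
    [0, 0, 0, 0, 0, 0, 0.05],
    [0, 0, 0, 0, 0, 0, 0.05],
    [0, 0, 0, 0, 0, 0, 0.05],
    [0, 0, 0, 0, 0, 0, 0.05],
  ],
)

```text
time: 28.4
tool_pos: [0.4705, 0.0114, 0.0827]
tcp_rot: [2.429, 1.985, 0.004]
wrist_force: [-6.1, -2.7, 5.1]
width: 0.148
grip_force: 36.2
```

```bash
python3 th.py | grep -e theta -e press; python3 -c "
from workcell import workorder
print(workorder.finish_job())"
```

```text
28.4 press [-0.0964  0.0417  0.0827] F [-6.1 -2.7  5.1] w 0.14807965408877594 grip 36.19525909423828
theta tool 1.5692412345945164
theta img 1.568512371693085 [30.64583333  0.57983515]
the job is handed in; nothing more can be done
None
```

Job handed in (no verdict came back): both cartons lie flat and square, released, within about 2 mm of their places, and the arm is holding the lever at about 1.57 rad, which puts the foot about halfway in; on the way the first carton bumped the laid far carton, which still measured in its place.

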